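# Dock the dry-well block and seat its probes

### The job

Set the dry-well block down on the open end of its dock and slide it home against the end stop, so that its own foot lifts the gravity catch on the way in and the catch drops behind it; keep the gripper off the catch. Then push every temperature probe from the stand right to the bottom of a well of its own, until its ring mark is level with the block's top, and leave everything released. Do not disturb the bottles standing behind the work.

Things in the scene. Friction and masses are not known exactly. Their poses are not given: they have to be found in the camera images.
- dock: aluminium dock fixed to the worktop: plate 325 x 134 x 10 mm from x = -243 (open end) to +82 mm, end stop's face at x = +70 mm, 44 mm high. Origin on the worktop below the centre of the docked block, x = direction of sliding in. Low guides form a lane 95 mm wide; from x = -24 mm keeper lips (25 to 30 mm above the worktop) reach over the block's foot, so it can only enter by sliding along x
- set_down (a point): point on the dock plate's top at the open end (dock x = -192, y = 0, z = 10 mm): a block set down with its origin here, its length along the dock's x, lies clear of catch and guides. Ahead of it a funnel 24 mm high narrows from 118 mm (dock x = -138 mm) to the lane's 95 mm (x = -98 mm)
- home (a point): point on the dock plate's top (dock x = 0, y = 0, z = 10 mm) where the block's origin is when it is fully home against the end stop; side play 3.5 mm either way
- catch_angle (a joint): angle of the gravity catch in rad: 0 when it hangs down in the lane, growing as its nose is lifted; about 0.16 with the nose riding on the block's foot flange. Steel, 0.06 kg in all, no spring: it falls by its weight
- catch: gravity catch: a bent steel nose on an arm along the dock's +y side. Origin on the pivot (dock x = -19, y = 60, z = 18 mm). The nose hangs over the path of the +y foot flange at dock x = -109 to -74, y = 34 to 63 mm, 12 to 26 mm above the worktop (to 37 when lifted); its sloping underside faces the open end, its upright face stands 4 mm behind a docked block
- well_block: aluminium dry-well block, 0.7 kg: body 140 mm long (x), 52 wide (y), 70 high, with a foot flange 12 mm thick on both long sides (foot 88 mm wide); five wells along its top. Origin at the centre of the underside, z up. Either end may lead. Starts on the worktop beside the dock. Grip it across the 52 mm width by the upper 35 mm, so the fingers pass above guides and catch
- well_1 (a point): centre of a well's mouth in the block's top face (z up), at block x = -56, y = 0, z = 70 mm. Round blind hole, diameter 17 mm. A tight brass slug inside stands 30 mm below the mouth; it bears a probe's weight, yields to a push of 5 to 8 N and stops 50 mm below the mouth, where a probe has bottomed with its ring mark level with the block's top. It does not spring back
- well_2 (a point): centre of a well's mouth in the block's top face (z up), at block x = -28, y = 0, z = 70 mm. Round blind hole, diameter 17 mm. A tight brass slug inside stands 30 mm below the mouth; it bears a probe's weight, yields to a push of 5 to 8 N and stops 50 mm below the mouth, where a probe has bottomed with its ring mark level with the block's top. It does not spring back
- well_3 (a point): centre of a well's mouth in the block's top face (z up), at block x = 0, y = 0, z = 70 mm. Round blind hole, diameter 17 mm. A tight brass slug inside stands 30 mm below the mouth; it bears a probe's weight, yields to a push of 5 to 8 N and stops 50 mm below the mouth, where a probe has bottomed with its ring mark level with the block's top. It does not spring back
- well_4 (a point): centre of a well's mouth in the block's top face (z up), at block x = 28, y = 0, z = 70 mm. Round blind hole, diameter 17 mm. A tight brass slug inside stands 30 mm below the mouth; it bears a probe's weight, yields to a push of 5 to 8 N and stops 50 mm below the mouth, where a probe has bottomed with its ring mark level with the block's top. It does not spring back
- well_5 (a point): centre of a well's mouth in the block's top face (z up), at block x = 56, y = 0, z = 70 mm. Round blind hole, diameter 17 mm. A tight brass slug inside stands 30 mm below the mouth; it bears a probe's weight, yields to a push of 5 to 8 N and stops 50 mm below the mouth, where a probe has bottomed with its ring mark level with the block's top. It does not spring back
- stand: white plastic probe stand fixed to the worktop, 204 x 66 mm foot, 55 mm high, with five holes of diameter 15.5 mm, 45 mm deep, in a row along its x at -76, -38, 0, 38 and 76 mm. Origin at the centre of its underside
- probe_1: cordless temperature probe, upright in a hole of the stand, 140 mm long, 0.07 kg (3 to 5 are present): steel stem 14 mm thick, its tip tapered to 9 mm over 5 mm, black ring mark 50 mm above the tip; round grey plastic head, diameter 20 mm, 90 to 140 mm above the tip, to grip it by. Origin at the centre of the tip's end, z towards the head; at the start it is 10 mm above the worktop
- probe_2: cordless temperature probe, upright in a hole of the stand, 140 mm long, 0.07 kg (3 to 5 are present): steel stem 14 mm thick, its tip tapered to 9 mm over 5 mm, black ring mark 50 mm above the tip; round grey plastic head, diameter 20 mm, 90 to 140 mm above the tip, to grip it by. Origin at the centre of the tip's end, z towards the head; at the start it is 10 mm above the worktop
- probe_3: cordless temperature probe, upright in a hole of the stand, 140 mm long, 0.07 kg (3 to 5 are present): steel stem 14 mm thick, its tip tapered to 9 mm over 5 mm, black ring mark 50 mm above the tip; round grey plastic head, diameter 20 mm, 90 to 140 mm above the tip, to grip it by. Origin at the centre of the tip's end, z towards the head; at the start it is 10 mm above the worktop
- probe_4: cordless temperature probe, upright in a hole of the stand, 140 mm long, 0.07 kg (3 to 5 are present): steel stem 14 mm thick, its tip tapered to 9 mm over 5 mm, black ring mark 50 mm above the tip; round grey plastic head, diameter 20 mm, 90 to 140 mm above the tip, to grip it by. Origin at the centre of the tip's end, z towards the head; at the start it is 10 mm above the worktop
- probe_5: cordless temperature probe, upright in a hole of the stand, 140 mm long, 0.07 kg (3 to 5 are present): steel stem 14 mm thick, its tip tapered to 9 mm over 5 mm, black ring mark 50 mm above the tip; round grey plastic head, diameter 20 mm, 90 to 140 mm above the tip, to grip it by. Origin at the centre of the tip's end, z towards the head; at the start it is 10 mm above the worktop
- amber_small: brown bottle, 49 mm diameter, 99 mm high, a bystander standing on the worktop; origin at the centre of its underside
- white_bottle: white bottle with a red cap, 55 mm diameter, 111 mm high, a bystander standing on the worktop; origin at the centre of its underside
Not all that is in view belongs to the job. What is shaped like the probe_2 but purple is not meant. What is shaped like the probe_3 but yellow is not meant.

How it is judged:
By the outcome, as a careful person would: the job done as asked, in the order asked, and still so for the second after the job is handed in, with the robot touching nothing.
Of probe_1, probe_2, probe_3, probe_4, probe_5 only 3 to 5 are there at a start; the rules pass over those that are not, and their reading is None.
At some moment in a run one of well_block may be knocked a few centimetres aside while the robot is not near it.
It also fails if it takes over 210 s, if anything falls off the work surface, if the arm or the gripper's body presses on something with over 40 N, if the wrist force passes 120 N, or if a joint passes its speed limit or range.

### The arm

A 7-joint arm with a two-finger parallel gripper is mounted at the origin on a cart in front of the work surface, level with it; the furniture and walls round the work are solid. World frame = base frame: x ahead of the robot, y to its left, z up, the work surface at z = 0. Lengths are in m, angles in rad, forces in N, time in s.
With the tool pointing down it reaches from about 0.425 to 0.875 m from the base axis. Payload 8.4 kg.
Tool frame: the origin (TCP) lies at the very end of the fingers, on their centre line; the grasp point (between the pads) lies 19 mm behind it; z points along the fingers, y is the direction in which the jaws open and shut (so a half turn about z gives the same grasp; the last joint's range is limited). The gripper opens to 87 mm and grips with 3 to 60 N. Pads are 19 mm wide; open, the fingers measure 117 mm over their backs; the gripper's body (75 mm by 190 mm) begins 51 mm behind the grasp point.
Start: joints at [1.2, 0.333, 0.04, 1.465, -0.013, 1.343, -0.059], TCP at [0.174, -0.626, 0.223] pointing down, gripper open.
Joint ranges: [-2.58, 2.58], [-0.38, 2.09], [-1.3, 1.39], [0.25, 2.4], [-1.5, 4.64], [0.08, 2.09], [-2.65, 2.65]. Speed limits (rad/s): [2.22, 2.22, 2.79, 2.79, 3.14, 3.14, 3.14].

### API

Orientations are given as a unit quaternion [w, x, y, z].
In Python, from bench import bot gives the robot as it stands.
- The arm moves only by the tool servo_tool, never from a script. Its argument "series" is a list of rows, each an object of numbers: "x", "y", "z": the shift along the world's x, y, z in mm; "spin": the turn about the world's z in rad; "hand": the finger opening in mm, from 0 to 87. A call has 1 to 8 rows; each row is the pose to reach, as a shift and turn from the pose commanded when the call began; what a row does not reach only later rows make up. A row lasts 1/12 s, in which the tool goes at most 41.7 mm and 7.16 degrees, less where a joint would pass 70% of its speed; a pose out of reach is approached as far as the arm can. A call with a gripper value outside its range is refused whole. The fingers move at their own pace and stop on an object; the grip force is fixed at half the most. Time passes only in rows, so rows that repeat a pose let the fingers close. It gives the time, the measured TCP pose, the force and the opening at its end, in the units of the state.
- bot.state(): the state, without advancing time (a new reading comes with each control period).
- bot.camera(name): name is "side" or "top"; returns a dict with "pixels" (420x560x3 uint8, red, green, blue), "K" (3x3 intrinsics, pixels), "rvec" (rotation vector, rad) and "tvec" (3), from world to camera coordinates, as OpenCV has them. Camera axes: x right, y down, z forward; pixel columns grow to the right and rows downward; lengths in m; the calibration is good to about 2 mm. A picture is of the moment at which its call begins. There is no depth.
- bot.finish_job(): hands the job in, once; it reports no verdict.
The state is a dict: "t": time; "joints": joint angles; "joint_vel": joint speeds; "effort": joint torques, N m; "tool_pos": TCP position; "eef_rot": TCP orientation; "wrist_force": force on the tool from outside, world axes, zero at the start; "torque": the same for the moment, N m; "grip_width": finger opening in m.
Only numpy, scipy, OpenCV 4.12 (cv2) and the standard library are available. Lean on these libraries where they do the work, as an engineer would, in place of code of your own. Each camera call takes 0.05 s, during which the arm holds its last target. There are 200 camera calls.

## Working session

There is one attempt and no reset: what is moved stays moved. The work goes in short steps, Python scripts to look and compute and a tool call to move; the robot and the scene stay as the last step left them, time stands still between calls to the robot, and variables do not carry over. Pictures are saved under pics/ and viewed, about 12 in all and at most 16, crops included, and the job is handed in when it is done.

Besides the shell and the picture viewer there is one more tool, called after "Call:" as name(argument=value, ...) on one line, values as JSON. servo_tool: Moves the arm, as the interface text tells. Its arguments: {"type":"object","properties":{"series":{"type":"array","items":{"type":"object","properties":{"x":{"type":"number"},"y":{"type":"number"},"z":{"type":"number"},"spin":{"type":"number"},"hand":{"type":"number"}}}}},"required":["series"]}

```bash
mkdir -p pics
cat > h.py <<'E'
import numpy as np, cv2
from bench import bot
def cam(n):
    c=bot.camera(n); c['R']=cv2.Rodrigues(np.array(c['rvec'],float))[0]; c['t']=np.array(c['tvec'],float).ravel(); c['K']=np.array(c['K'],float); return c
def save(c,f,crop=None,s=1):
    p=c['pixels'][:,:,::-1]
    if crop: p=p[crop[1]:crop[3],crop[0]:crop[2]]
    cv2.imwrite('pics/'+f,cv2.resize(p,None,fx=s,fy=s,interpolation=cv2.INTER_CUBIC))
def ray(c,u,v,z):
    o=-c['R'].T@c['t']; d=c['R'].T@np.linalg.inv(c['K'])@np.array([u,v,1.]); return (o+d*(z-o[2])/d[2])
def proj(c,p):
    q=c['K']@(c['R']@np.array(p,float)+c['t']); return q[:2]/q[2]
E
python3 - <<'E'
from h import *
for n in('top','side'):
    c=cam(n); save(c,n+'0.png',s=1.4); print(n,c['K'].tolist(),(-c['R'].T@c['t']).round(3),c['R'].round(2).tolist())
print(bot.state())
E
```

```text
top [[388.6415643843605, 0.0, 274.7535043190652], [0.0, 388.6415643843605, 208.31168437751288], [0.0, 0.0, 1.0]] [0.444 0.012 1.008] [[-0.01, -1.0, -0.02], [-0.99, 0.01, -0.11], [0.11, 0.02, -0.99]]
side [[525.0013645987048, 0.0, 282.60604294167456], [0.0, 525.0013645987048, 211.89295889752023], [0.0, 0.0, 1.0]] [-0.06   1.03   0.533] [[-0.86, -0.51, -0.02], [-0.17, 0.33, -0.93], [0.48, -0.8, -0.37]]
{'t': 0.1, 'joints': array([ 1.19978415,  0.33383064,  0.0398558 ,  1.46617387, -0.01339695,
        1.3433102 , -0.05848747]), 'joint_vel': array([ 0.00071469, -0.0021067 ,  0.00024227, -0.00116457,  0.00124551,
       -0.00135883,  0.00184429]), 'effort': array([ 3.52733427e-03, -6.57810616e+01,  1.33951608e+00, -4.04712296e+01,
       -5.98079176e-02,  4.10035404e-02,  7.60718558e-05]), 'tool_pos': array([ 0.1743807 , -0.62573054,  0.22175857]), 'eef_rot': array([-7.13590209e-04,  9.90777744e-01,  1.35495132e-01, -1.45023256e-04]), 'wrist_force': array([-0.70986845, -0.63240053, -0.13944497]), 'torque': array([-0.00782745,  0.01509984,  0.04715204]), 'grip_width': 0.08708831054227345}
```

View pics/top0.png

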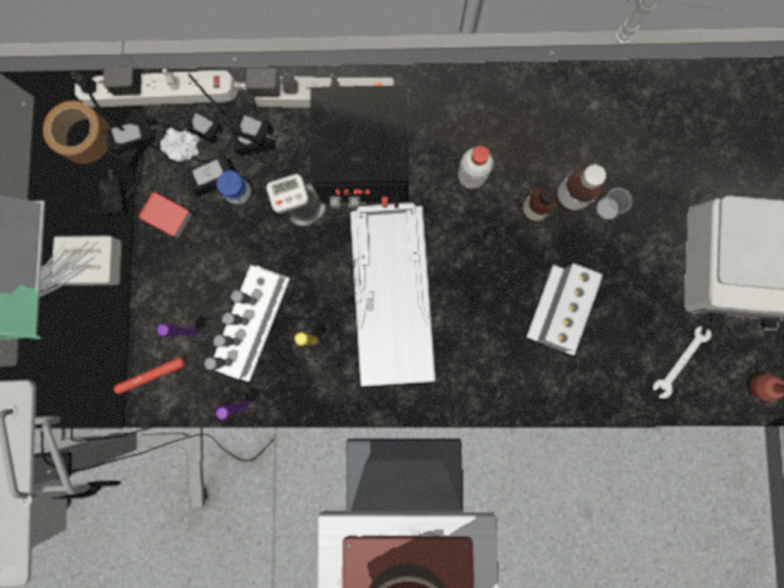

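View pics/side0.png

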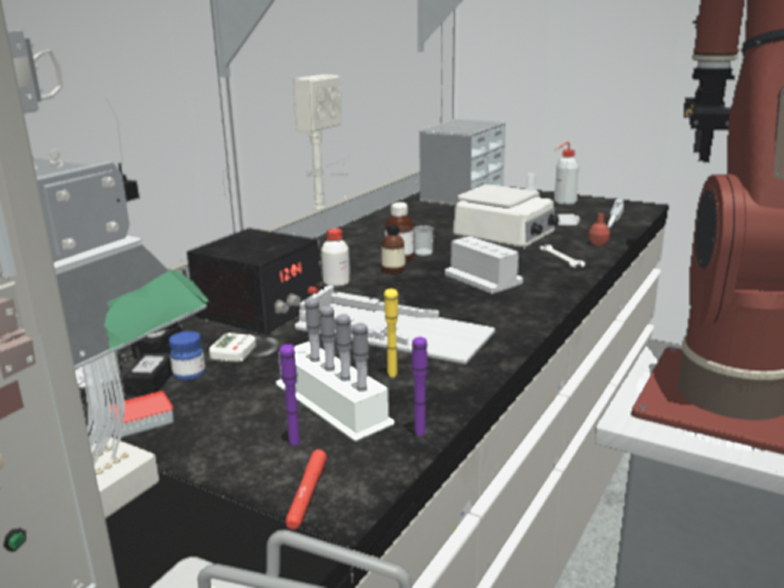

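Top view (1.4x px): the block is at (565,308). The dock runs from its open end (397,385) to the stop (388,212). The stand is at (248,322) with four grey probe heads at (238,296), (229,319), (220,341) and (211,364). Lookalikes: purple at (163,330) and (222,412), and yellow at (302,339), all loose on the worktop, so rejected. I'll take the four grey heads in the white stand, and check them in a close crop.

Run:
```python
from h import *
c=cam('top'); np.save('top.npy',c['pixels'])
p=c['pixels'][:,:,::-1]
def cr(x,y,w,h,s): return cv2.resize(p[y:y+h,x:x+w],None,fx=s,fy=s,interpolation=cv2.INTER_CUBIC)
cv2.imwrite('pics/crops.png',np.hstack([cr(142,182,68,100,4),cr(246,140,68,140,4)[:400] if 0 else cv2.resize(cr(246,140,70,140,4),(200,400)),cr(370,182,68,100,4)]))
hsv=cv2.cvtColor(p,cv2.COLOR_BGR2HSV)
m=((hsv[:,:,2]>125)&(hsv[:,:,1]<50)).astype(np.uint8)
m[:, :140]=0;m[:135]=0;m[290:]=0
n,l,s,ce=cv2.connectedComponentsWithStats(m)
for i in range(1,n):
    if s[i,4]>400:
        q=np.argwhere(l==i)[:,::-1].astype(np.float32); r=cv2.minAreaRect(q); print(s[i],r,cv2.boxPoints(r).round(1).tolist(), [ray(c,*b,0.01)[:2].round(3).tolist() for b in cv2.boxPoints(r)])
```

```text
[ 489  140   71   85 5176] ((524.0, 182.0), (84.0, 70.0), 90.0) [[489.0, 140.0], [559.0, 140.0], [559.0, 224.0], [489.0, 224.0]] [[0.724, -0.521], [0.722, -0.7], [0.504, -0.682], [0.506, -0.507]]
[ 250  145   61  131 6716] ((279.23095703125, 209.73350524902344), (128.8859100341797, 53.506534576416016), 85.91438293457031) [[248.0, 147.39999389648438], [301.29998779296875, 143.5], [310.5, 272.1000061035156], [257.1000061035156, 275.8999938964844]] [[0.712, 0.105], [0.721, -0.035], [0.387, -0.054], [0.378, 0.082]]
[ 153  189   54   84 2117] ((175.97213745117188, 229.79345703125), (34.375003814697266, 80.85617065429688), 21.370620727539062) [[145.1999969482422, 261.20001220703125], [174.6999969482422, 185.89999389648438], [206.6999969482422, 198.39999389648438], [177.1999969482422, 273.70001220703125]] [[0.417, 0.369], [0.612, 0.297], [0.578, 0.213], [0.385, 0.286]]
[ 389  188   41   66 1323] ((408.9342956542969, 220.4306640625), (24.092884063720703, 61.85548782348633), 19.98310661315918) [[387.0, 245.39999389648438], [408.20001220703125, 187.1999969482422], [430.79998779296875, 195.5], [409.70001220703125, 253.60000610351562]] [[0.453, -0.249], [0.602, -0.308], [0.58, -0.365], [0.432, -0.305]]
[376 190  27  54 497] ((389.20611572265625, 216.1548614501953), (8.9883394241333, 55.36224365234375), 20.22486114501953) [[375.3999938964844, 240.60000610351562], [394.6000061035156, 188.60000610351562], [403.0, 191.6999969482422], [383.8999938964844, 243.6999969482422]] [[0.466, -0.22], [0.599, -0.273], [0.591, -0.294], [0.458, -0.241]]
[466 233  42  52 417] ((487.3857727050781, 258.649658203125), (13.78612995147705, 58.59627914428711), 37.34934997558594) [[464.1000061035156, 277.79998779296875], [499.70001220703125, 231.1999969482422], [510.6000061035156, 239.5], [475.1000061035156, 286.1000061035156]] [[0.372, -0.437], [0.487, -0.533], [0.466, -0.559], [0.351, -0.463]]
```

View pics/crops.png

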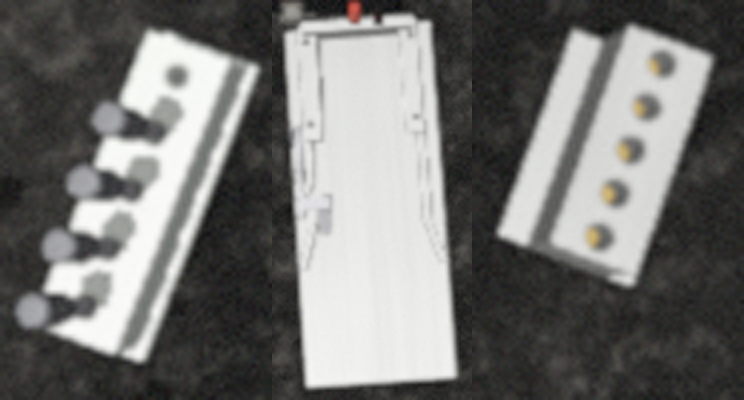

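Run:
```python
from h import *
c=cam('top')
w=np.array([ray(c,370+(u-472)/4,182+v/4,.07)[:2] for u,v in[(662,64),(647,107),(630,150),(614,193),(599,236)]])
print('wells',w.round(4).tolist(),np.linalg.norm(w[0]-w[4]),'ctr',w.mean(0),'yaw',np.arctan2(*(w[0]-w[4])[::-1]))
h=np.array([ray(c,142+u/4,182+v/4,.15)[:2] for u,v in[(109,118),(84,183),(58,245),(32,310)]])
print('heads',h.round(4).tolist(),np.linalg.norm(np.diff(h,axis=0),axis=1))
# empty hole z=.055
print('hole',ray(c,142+177/4,182+76/4,.055))
d=lambda u,v:ray(c,246+(u-272)/2.857,140+v/2.857,.01)[:2]
A,B,C,D=d(305,387),d(457,377),d(432,22),d(285,33)
print('dock',A,B,C,D,np.linalg.norm(A-B),np.linalg.norm(B-C),np.linalg.norm(A-D))
m=(A+B)/2
# edge fit right/left edges on mask rows
p=c['pixels']; g=p.min(2)
L=[];R=[]
for v in range(236,268,2):
    row=np.where(g[v,240:330]>120)[0]+240; L.append(ray(c,row[0]-.5,v,.01)[:2]);R.append(ray(c,row[-1]+.5,v,.01)[:2])
for v in range(160,236,4):
    row=np.where(g[v,240:330]>120)[0]+240; R.append(ray(c,row[-1]+.5,v,.01)[:2])
for E in(L,R):
    f=cv2.fitLine(np.array(E,np.float32),cv2.DIST_HUBER,0,.001,.001).ravel(); print('edge',f,np.arctan2(f[1],f[0]))
ax=np.arctan2(*((C-B)+(D-A))[::-1]);print('m',m,'ax',ax)
u=np.array([np.cos(ax),np.sin(ax)]);print('set',m+u*.051,'home',m+u*.243)
s=cam('side');
for b in range(5): print(proj(s,[*w[b],.07]).round(),end='')
for b in range(4): print(proj(s,[*h[b],.15]).round(),end='')
for b in (A,B,m+u*.243): print(proj(s,[*b,.01]).round(),end='')
```

```text
wells [[0.5661, -0.3101], [0.5401, -0.3], [0.5143, -0.2888], [0.4886, -0.2782], [0.463, -0.2682]] 0.11127443511674175 ctr [ 0.51442773 -0.28907422] yaw -0.38592329213629306
heads [[0.5305, 0.2682], [0.4943, 0.2814], [0.46, 0.295], [0.4244, 0.3085]] [0.03852724 0.03687865 0.03811033]
hole [0.56594106 0.25465699 0.055     ]
dock [0.37952435 0.0805788 ] [ 0.38766923 -0.05434549] [ 0.7097267 -0.0365849] [0.70110816 0.09854752] 0.13516990868544987 0.3225468221221033 0.3220854253257844
edge [0.9973559  0.07267186 0.44132814 0.0860003 ] 0.07273598
edge [ 0.99830824  0.05814312  0.51744545 -0.04618935] 0.05817593
m [0.38359679 0.01311665] ax 0.055454307544934814
set [0.43451839 0.01594337] home [0.62622325 0.02658514]
[333. 171.][339. 173.][346. 176.][353. 178.][360. 180.][223. 213.][234. 219.][245. 224.][257. 231.][333. 256.][354. 233.][253. 226.]
```

The crop confirms four grey-headed probes in the stand (hole 5 empty), five open wells in the block, and the catch on the dock's left (+y) side. Moving above the block now.

Call:
servo_tool(series=[{"x": 40, "y": 0, "z": 0, "spin": -0.1}, {"x": 70, "y": 20, "spin": -0.2}, {"x": 100, "y": 50, "spin": -0.3}, {"x": 130, "y": 80, "spin": -0.4}, {"x": 155, "y": 110, "spin": -0.5}, {"x": 185, "y": 140, "spin": -0.6}, {"x": 210, "y": 165, "spin": -0.658}, {"x": 235, "y": 195, "spin": -0.658}])

```text
schema error: expected keys x, y, z, spin, hand
```

Call:
servo_tool(series=[{"x": 25, "y": 30}, {"x": 50, "y": 60}, {"x": 75, "y": 90}, {"x": 90, "y": 115}, {"x": 105, "y": 142, "z": -20}, {"x": 105, "y": 142, "z": -50}, {"x": 105, "y": 142, "z": -80}, {"x": 105, "y": 142, "z": -80}])

```text
schema error: expected keys x, y, z, spin, hand
```

```bash
cat >> h.py <<'E'
def tool():
    s=bot.state(); w,x,y,z=s['eef_rot']; yaw=np.arctan2(2*(x*y+w*z),1-2*(y*y+z*z))
    print('t',round(s['t'],2),'tcp',(s['tool_pos']*1000).round(1),'yaw',round(yaw,4),'F',s['wrist_force'].round(1),'grip',round(s['grip_width']*1000,1),'q',s['joints'].round(2)); return s
E
python3 - <<'E'
from h import *
tool()
c=cam('top'); s=cam('side')
a=cv2.resize(c['pixels'][175:265,350:450],(440,396),interpolation=cv2.INTER_CUBIC); b=cv2.resize(s['pixels'][110:210,305:395],(356,396),interpolation=cv2.INTER_CUBIC)
cv2.imwrite('pics/ab1.png',np.hstack([a,b])[:,:,::-1])
E
```

```text
t 0.25 tcp [ 174.4 -625.9  222.1] yaw 0.2718 F [-0.5  0.5  0.7] grip 86.8 q [ 1.2   0.33  0.04  1.47 -0.01  1.34 -0.06]
```

View pics/ab1.png

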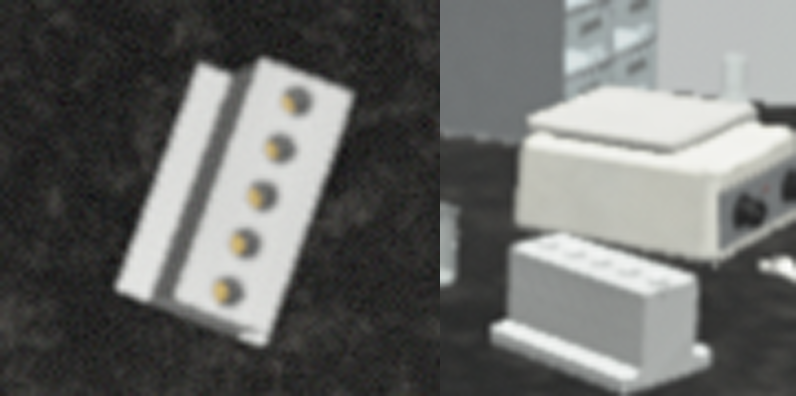

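All keys are required in every row, so the arm did not move. The block is where it was measured. Retrying.

Call:
servo_tool(series=[{"x": 40, "y": 0, "z": 0, "spin": -0.1, "hand": 87}, {"x": 70, "y": 20, "z": 0, "spin": -0.2, "hand": 87}, {"x": 100, "y": 50, "z": 0, "spin": -0.3, "hand": 87}, {"x": 130, "y": 80, "z": 0, "spin": -0.4, "hand": 87}, {"x": 155, "y": 110, "z": 0, "spin": -0.5, "hand": 87}, {"x": 185, "y": 140, "z": 0, "spin": -0.6, "hand": 87}, {"x": 210, "y": 165, "z": 0, "spin": -0.658, "hand": 87}, {"x": 235, "y": 195, "z": 0, "spin": -0.658, "hand": 87}])

```text
t: 1.02
tool_pos: [0.4106, -0.4299, 0.2227]
eef_rot: [0.0, 0.981, -0.194, 0.0]
wrist_force: [-0.2, -1.6, 0.5]
grip_width: 0.0868
```

Call:
servo_tool(series=[{"x": 25, "y": 30, "z": 0, "spin": 0, "hand": 87}, {"x": 50, "y": 60, "z": 0, "spin": 0, "hand": 87}, {"x": 75, "y": 90, "z": 0, "spin": 0, "hand": 87}, {"x": 90, "y": 115, "z": 0, "spin": 0, "hand": 87}, {"x": 105, "y": 142, "z": -20, "spin": 0, "hand": 87}, {"x": 105, "y": 142, "z": -50, "spin": 0, "hand": 87}, {"x": 105, "y": 142, "z": -80, "spin": 0, "hand": 87}, {"x": 105, "y": 142, "z": -80, "spin": 0, "hand": 87}])

```text
t: 1.68
tool_pos: [0.5117, -0.287, 0.1368]
eef_rot: [-0.001, 0.982, -0.191, -0.004]
wrist_force: [-1.5, 1.2, -0.7]
grip_width: 0.087
```

Run:
```python
from h import *
tool()
c=cam('top'); s=cam('side')
a=cv2.resize(c['pixels'][175:265,350:450],(440,396),interpolation=cv2.INTER_CUBIC); b=cv2.resize(s['pixels'][110:210,305:395],(356,396),interpolation=cv2.INTER_CUBIC)
cv2.imwrite('pics/ab2.png',np.hstack([a,b])[:,:,::-1])
```

```text
t 1.68 tcp [ 511.7 -287.   136.8] yaw -0.3849 F [-1.5  1.2 -0.7] grip 87.0 q [ 0.56  0.28 -0.15  1.72  0.04  1.16 -1.56]
```

View pics/ab2.png

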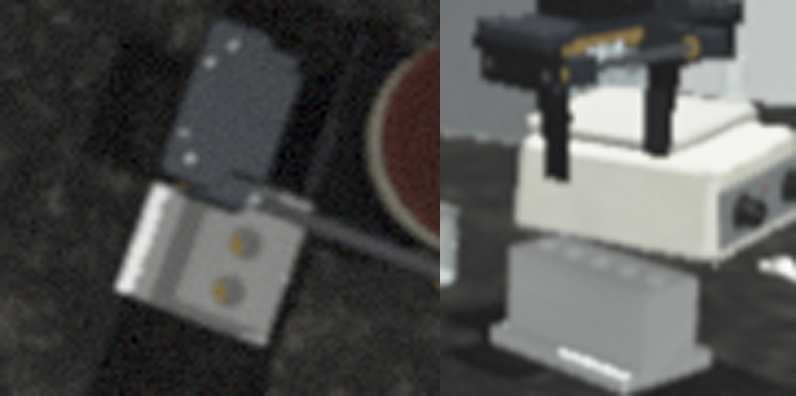

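The gripper sits over the block with fingers either side of its width. The block has not moved. Descending and gripping.

Call:
servo_tool(series=[{"x": 0, "y": 0, "z": -30, "spin": 0, "hand": 87}, {"x": 0, "y": 0, "z": -60, "spin": 0, "hand": 87}, {"x": 0, "y": 0, "z": -85, "spin": 0, "hand": 87}, {"x": 0, "y": 0, "z": -100, "spin": 0, "hand": 87}, {"x": 0, "y": 0, "z": -100, "spin": 0, "hand": 87}, {"x": 0, "y": 0, "z": -100, "spin": 0, "hand": 45}, {"x": 0, "y": 0, "z": -100, "spin": 0, "hand": 45}, {"x": 0, "y": 0, "z": -100, "spin": 0, "hand": 45}])

```text
t: 2.45
tool_pos: [0.5159, -0.2901, 0.045]
eef_rot: [0.0, 0.981, -0.192, 0.002]
wrist_force: [-1.3, 0.3, 1.1]
grip_width: 0.0743
```

Call:
servo_tool(series=[{"x": 0, "y": 0, "z": 0, "spin": 0, "hand": 40}, {"x": 0, "y": 0, "z": 0, "spin": 0, "hand": 40}, {"x": 0, "y": 0, "z": 0, "spin": 0, "hand": 40}])

```text
t: 2.7
tool_pos: [0.5148, -0.2893, 0.0432]
eef_rot: [0.0, 0.981, -0.192, 0.0]
wrist_force: [-0.4, -0.2, -0.8]
grip_width: 0.0552
```

Call:
servo_tool(series=[{"x": 0, "y": 0, "z": 0, "spin": 0, "hand": 40}, {"x": 0, "y": 0, "z": 0, "spin": 0, "hand": 40}, {"x": 0, "y": 0, "z": 0, "spin": 0, "hand": 40}, {"x": 0, "y": 0, "z": 0, "spin": 0, "hand": 40}, {"x": 0, "y": 0, "z": 10, "spin": 0, "hand": 40}, {"x": 0, "y": 0, "z": 30, "spin": 0, "hand": 40}, {"x": 0, "y": 0, "z": 50, "spin": 0, "hand": 40}, {"x": 0, "y": 0, "z": 50, "spin": 0, "hand": 40}])

```text
t: 3.37
tool_pos: [0.5157, -0.2899, 0.0956]
eef_rot: [0.001, 0.981, -0.192, 0.002]
wrist_force: [2.7, -1.5, -7.3]
grip_width: 0.0519
```

Run:
```python
from h import *
tool()
c=cam('top'); s=cam('side')
a=cv2.resize(c['pixels'][175:265,350:450],(440,396),interpolation=cv2.INTER_CUBIC); b=cv2.resize(s['pixels'][110:210,305:395],(356,396),interpolation=cv2.INTER_CUBIC)
cv2.imwrite('pics/ab3.png',np.hstack([a,b])[:,:,::-1])
```

```text
t 3.37 tcp [ 515.7 -289.9   95.6] yaw -0.3865 F [ 2.7 -1.5 -7.3] grip 51.9 q [ 0.56  0.32 -0.15  1.76  0.05  1.07 -1.56]
```

View pics/ab3.png

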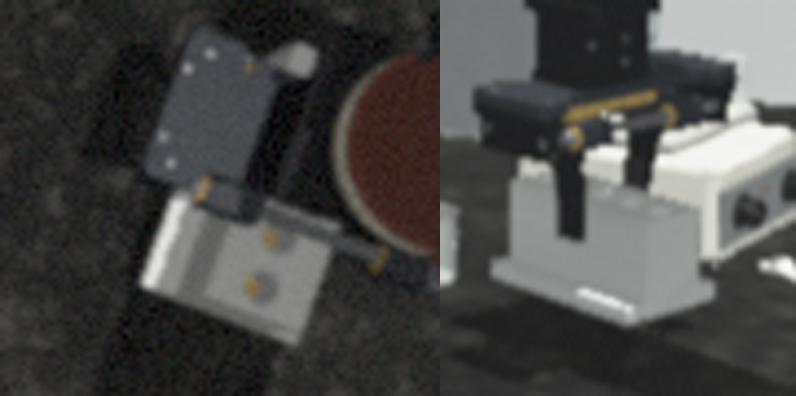

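The block is held square between the fingers and is clear of the table. Carrying it to the set-down point.

Call:
servo_tool(series=[{"x": 0, "y": 15, "z": 5, "spin": 0.02, "hand": 40}, {"x": 0, "y": 40, "z": 5, "spin": 0.07, "hand": 40}, {"x": -10, "y": 70, "z": 5, "spin": 0.13, "hand": 40}, {"x": -20, "y": 100, "z": 5, "spin": 0.19, "hand": 40}, {"x": -30, "y": 130, "z": 5, "spin": 0.25, "hand": 40}, {"x": -40, "y": 160, "z": 5, "spin": 0.31, "hand": 40}, {"x": -50, "y": 190, "z": 5, "spin": 0.37, "hand": 40}, {"x": -60, "y": 215, "z": 5, "spin": 0.42, "hand": 40}])

```text
t: 4.13
tool_pos: [0.4523, -0.0716, 0.0958]
eef_rot: [-0.0, 1.0, 0.019, -0.002]
wrist_force: [1.4, 0.5, -8.8]
grip_width: 0.0517
```

Call:
servo_tool(series=[{"x": -5, "y": 25, "z": 0, "spin": 0.024, "hand": 40}, {"x": -10, "y": 50, "z": 0, "spin": 0.024, "hand": 40}, {"x": -15, "y": 75, "z": 0, "spin": 0.024, "hand": 40}, {"x": -20, "y": 90, "z": 0, "spin": 0.024, "hand": 40}, {"x": -20, "y": 90, "z": 0, "spin": 0.024, "hand": 40}, {"x": -20, "y": 90, "z": 0, "spin": 0.024, "hand": 40}])

```text
t: 4.63
tool_pos: [0.433, 0.0166, 0.0962]
eef_rot: [0.0, 1.0, 0.03, -0.001]
wrist_force: [0.0, 0.4, -8.6]
grip_width: 0.0521
```

Run:
```python
from h import *
tool()
```

```text
t 4.63 tcp [433.   16.6  96.2] yaw 0.0603 F [ 0.   0.4 -8.6] grip 52.1 q [ 0.29  0.03 -0.44  2.1   0.02  1.02 -1.66]
```

Call:
servo_tool(series=[{"x": 1, "y": 0, "z": -15, "spin": 0, "hand": 40}, {"x": 1, "y": 0, "z": -30, "spin": 0, "hand": 40}, {"x": 1, "y": 0, "z": -38, "spin": 0, "hand": 40}, {"x": 1, "y": 0, "z": -41, "spin": 0, "hand": 40}, {"x": 1, "y": 0, "z": -43, "spin": 0, "hand": 40}, {"x": 1, "y": 0, "z": -43, "spin": 0, "hand": 40}])

```text
t: 5.13
tool_pos: [0.4354, 0.0156, 0.0544]
eef_rot: [-0.0, 1.0, 0.029, -0.0]
wrist_force: [0.0, 0.1, -8.4]
grip_width: 0.0517
```

Run:
```python
from h import *
tool()
c=cam('top'); s=cam('side')
a=cv2.resize(c['pixels'][140:290,220:340],(400,500),interpolation=cv2.INTER_CUBIC); b=cv2.resize(s['pixels'][170:270,200:360],(400,250),interpolation=cv2.INTER_CUBIC)
b=np.vstack([b,b*0]);cv2.imwrite('pics/ab4.png',np.hstack([a,b])[:,:,::-1])
```

```text
t 5.13 tcp [435.4  15.6  54.4] yaw 0.0573 F [ 0.   0.1 -8.4] grip 51.7 q [ 0.29  0.1  -0.44  2.13  0.05  0.92 -1.69]
```

View pics/ab4.png

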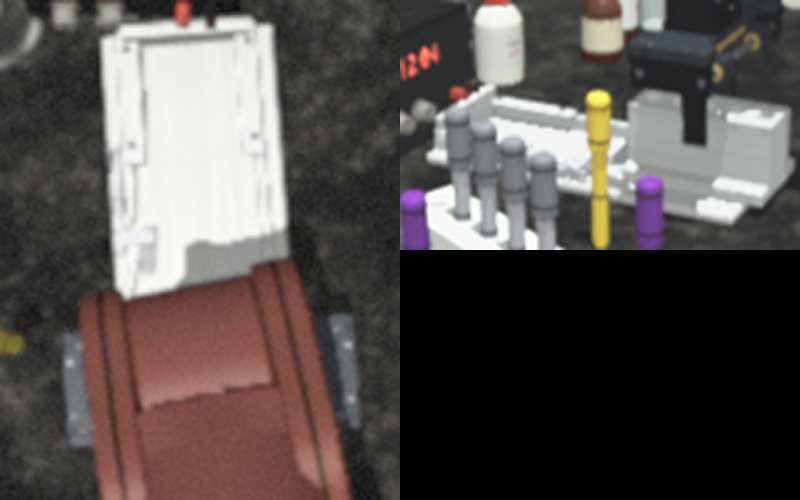

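The block hangs just over the plate, with the arm hiding it in the top view. The wrist still carries its full weight, so I lower a bit more.

Call:
servo_tool(series=[{"x": 0, "y": 1, "z": -1, "spin": 0, "hand": 40}, {"x": 0, "y": 1, "z": -2, "spin": 0, "hand": 40}, {"x": 0, "y": 1, "z": -2, "spin": 0, "hand": 40}])

```text
t: 5.48
tool_pos: [0.436, 0.0171, 0.0531]
eef_rot: [-0.0, 1.0, 0.029, 0.001]
wrist_force: [0.4, 0.0, -4.4]
grip_width: 0.0524
```

Call:
servo_tool(series=[{"x": 0, "y": 0, "z": 0, "spin": 0, "hand": 62}, {"x": 0, "y": 0, "z": 0, "spin": 0, "hand": 62}, {"x": 0, "y": 0, "z": 0, "spin": 0, "hand": 62}, {"x": 0, "y": 0, "z": 0, "spin": 0, "hand": 40}, {"x": 0, "y": 0, "z": 0, "spin": 0, "hand": 40}, {"x": 0, "y": 0, "z": 0, "spin": 0, "hand": 40}, {"x": 0, "y": 0, "z": 0, "spin": 0, "hand": 40}, {"x": 0, "y": 0, "z": 0, "spin": 0, "hand": 40}])

```text
t: 6.15
tool_pos: [0.4357, 0.017, 0.0527]
eef_rot: [-0.0, 1.0, 0.029, 0.0]
wrist_force: [-0.7, -0.5, 1.9]
grip_width: 0.0519
```

Call:
servo_tool(series=[{"x": 0, "y": 0, "z": 0, "spin": 0, "hand": 40}, {"x": 3, "y": 0, "z": 0, "spin": 0, "hand": 40}, {"x": 10, "y": 0.5, "z": 0, "spin": 0, "hand": 40}, {"x": 18, "y": 1, "z": 0, "spin": 0, "hand": 40}, {"x": 26, "y": 1.5, "z": 0, "spin": 0, "hand": 40}, {"x": 34, "y": 2, "z": 0, "spin": 0, "hand": 40}, {"x": 42, "y": 2.4, "z": 0, "spin": 0, "hand": 40}, {"x": 50, "y": 2.9, "z": 0, "spin": 0, "hand": 40}])

```text
t: 6.82
tool_pos: [0.4823, 0.0194, 0.0525]
eef_rot: [0.001, 1.0, 0.029, -0.004]
wrist_force: [-18.7, -2.4, 25.1]
grip_width: 0.0516
```

Call:
servo_tool(series=[{"x": 0, "y": 0, "z": 0, "spin": 0, "hand": 40}, {"x": 0, "y": 0, "z": 0, "spin": 0, "hand": 40}])

```text
t: 6.98
tool_pos: [0.4846, 0.0196, 0.0526]
eef_rot: [0.0, 1.0, 0.029, -0.001]
wrist_force: [-6.2, -0.2, 9.2]
grip_width: 0.0517
```

Run:
```python
from h import *
print(tool()['torque'])
c=cam('top'); s=cam('side')
a=cv2.resize(c['pixels'][140:260,230:330],(417,500),interpolation=cv2.INTER_CUBIC); b=cv2.resize(s['pixels'][190:270,210:342],(380,230),interpolation=cv2.INTER_CUBIC)
b=np.vstack([b,np.zeros((270,380,3),np.uint8)]);cv2.imwrite('pics/ab5.png',np.hstack([a,b])[:,:,::-1])
```

```text
t 6.98 tcp [484.6  19.6  52.6] yaw 0.0578 F [-6.2 -0.2  9.2] grip 51.7 q [ 0.26  0.2  -0.43  2.03  0.1   0.94 -1.73]
[-0.08110882  1.37267128  0.03640713]
```

View pics/ab5.png

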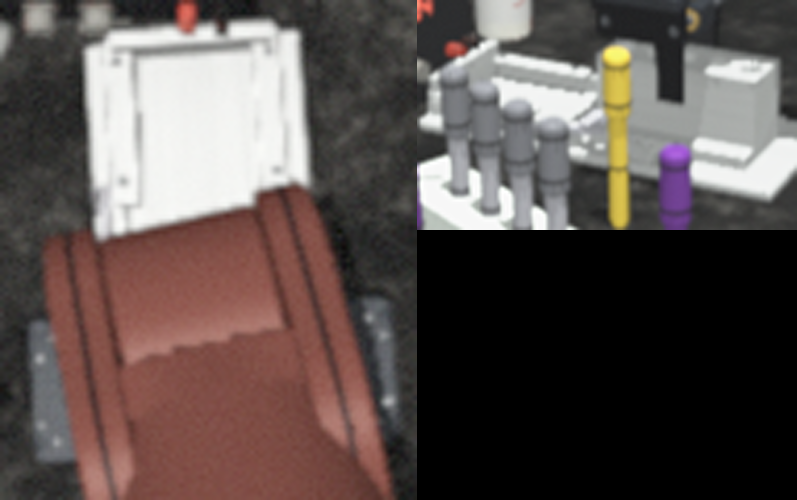

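The block slides along the plate, upright and in line; the catch is hidden behind it. I'll unload the downward press a little and continue.

Call:
servo_tool(series=[{"x": 0, "y": 0, "z": 0.7, "spin": 0, "hand": 40}, {"x": 5, "y": 0.3, "z": 0.7, "spin": 0, "hand": 40}, {"x": 11, "y": 0.6, "z": 0.7, "spin": 0, "hand": 40}, {"x": 17, "y": 1.0, "z": 0.7, "spin": 0, "hand": 40}, {"x": 23, "y": 1.3, "z": 0.7, "spin": 0, "hand": 40}, {"x": 29, "y": 1.7, "z": 0.7, "spin": 0, "hand": 40}, {"x": 35, "y": 2.0, "z": 0.7, "spin": 0, "hand": 40}, {"x": 40, "y": 2.3, "z": 0.7, "spin": 0, "hand": 40}])

```text
t: 7.75
tool_pos: [0.5238, 0.0219, 0.0526]
eef_rot: [0.0, 1.0, 0.029, -0.002]
wrist_force: [-10.0, -0.9, 7.6]
grip_width: 0.0519
```

Run:
```python
from h import *
print(tool()['torque'])
```

```text
t 7.75 tcp [523.8  21.9  52.6] yaw 0.0577 F [-10.   -0.9   7.6] grip 51.9 q [ 0.24  0.27 -0.42  1.94  0.13  0.96 -1.75]
[-0.11756798  2.23042254  0.0188777 ]
```

Call:
servo_tool(series=[{"x": 6, "y": 0.3, "z": 0.3, "spin": 0, "hand": 40}, {"x": 12, "y": 0.7, "z": 0.3, "spin": 0, "hand": 40}, {"x": 18, "y": 1.0, "z": 0.3, "spin": 0, "hand": 40}, {"x": 24, "y": 1.4, "z": 0.3, "spin": 0, "hand": 40}, {"x": 30, "y": 1.7, "z": 0.3, "spin": 0, "hand": 40}, {"x": 36, "y": 2.1, "z": 0.3, "spin": 0, "hand": 40}, {"x": 42, "y": 2.4, "z": 0.3, "spin": 0, "hand": 40}, {"x": 48, "y": 2.8, "z": 0.3, "spin": 0, "hand": 40}])

```text
t: 8.42
tool_pos: [0.5718, 0.0246, 0.0526]
eef_rot: [0.0, 1.0, 0.029, -0.002]
wrist_force: [-7.5, -0.7, 4.4]
grip_width: 0.0521
```

Call:
servo_tool(series=[{"x": 6, "y": 0.3, "z": 0, "spin": 0, "hand": 40}, {"x": 12, "y": 0.7, "z": 0, "spin": 0, "hand": 40}, {"x": 18, "y": 1.0, "z": 0, "spin": 0, "hand": 40}, {"x": 24, "y": 1.4, "z": 0, "spin": 0, "hand": 40}, {"x": 30, "y": 1.7, "z": 0, "spin": 0, "hand": 40}, {"x": 36, "y": 2.1, "z": 0, "spin": 0, "hand": 40}, {"x": 40, "y": 2.3, "z": 0, "spin": 0, "hand": 40}, {"x": 40, "y": 2.3, "z": 0, "spin": 0, "hand": 40}])

```text
t: 9.08
tool_pos: [0.6129, 0.0271, 0.0527]
eef_rot: [0.0, 1.0, 0.029, -0.001]
wrist_force: [-2.8, -0.8, -0.9]
grip_width: 0.0518
```

Run:
```python
from h import *
print(tool()['torque'])
```

```text
t 9.08 tcp [612.9  27.1  52.7] yaw 0.0577 F [-2.8 -0.8 -0.9] grip 51.8 q [ 0.2   0.43 -0.39  1.72  0.19  1.03 -1.77]
[-0.1319041   0.66755693 -0.02293934]
```

Call:
servo_tool(series=[{"x": 3, "y": 0.2, "z": 0, "spin": 0, "hand": 40}, {"x": 6, "y": 0.3, "z": 0, "spin": 0, "hand": 40}, {"x": 9, "y": 0.5, "z": 0, "spin": 0, "hand": 40}, {"x": 12, "y": 0.7, "z": 0, "spin": 0, "hand": 40}, {"x": 14, "y": 0.8, "z": 0, "spin": 0, "hand": 40}, {"x": 16, "y": 0.9, "z": 0, "spin": 0, "hand": 40}, {"x": 16, "y": 0.9, "z": 0, "spin": 0, "hand": 40}])

```text
t: 9.67
tool_pos: [0.6264, 0.0278, 0.0527]
eef_rot: [0.0, 1.0, 0.029, -0.003]
wrist_force: [-14.4, -0.8, 7.4]
grip_width: 0.0516
```

Run:
```python
from h import *
print(tool()['torque'])
```

```text
t 9.67 tcp [626.4  27.8  52.7] yaw 0.0578 F [-14.4  -0.8   7.4] grip 51.6 q [ 0.19  0.46 -0.39  1.68  0.19  1.04 -1.77]
[-0.22347879  3.27104122  0.01556324]
```

Call:
servo_tool(series=[{"x": 2, "y": 0, "z": 0, "spin": 0, "hand": 40}, {"x": 2, "y": 0, "z": 0, "spin": 0, "hand": 40}, {"x": 2, "y": 0, "z": 0, "spin": 0, "hand": 40}])

```text
t: 9.92
tool_pos: [0.6265, 0.0278, 0.0526]
eef_rot: [0.001, 1.0, 0.029, -0.005]
wrist_force: [-24.5, -2.1, 13.5]
grip_width: 0.0517
```

It's against the stop: +2 mm commanded gave no motion, only more force. Release, rise and look.

Call:
servo_tool(series=[{"x": -3, "y": 0, "z": 0, "spin": 0, "hand": 40}, {"x": -3, "y": 0, "z": 0, "spin": 0, "hand": 68}, {"x": -3, "y": 0, "z": 0, "spin": 0, "hand": 68}, {"x": -3, "y": 0, "z": 0, "spin": 0, "hand": 68}, {"x": -3, "y": 0, "z": 10, "spin": 0, "hand": 68}, {"x": -3, "y": 0, "z": 40, "spin": 0, "hand": 68}, {"x": -3, "y": 0, "z": 80, "spin": 0, "hand": 68}, {"x": -3, "y": 0, "z": 120, "spin": 0, "hand": 68}])

```text
t: 10.58
tool_pos: [0.6282, 0.0282, 0.1752]
eef_rot: [-0.0, 1.0, 0.029, -0.0]
wrist_force: [1.5, 0.7, 0.1]
grip_width: 0.0679
```

Call:
servo_tool(series=[{"x": -20, "y": 30, "z": 40, "spin": 0, "hand": 68}, {"x": -35, "y": 60, "z": 60, "spin": -0.03, "hand": 50}, {"x": -50, "y": 95, "z": 60, "spin": -0.1, "hand": 50}, {"x": -65, "y": 130, "z": 60, "spin": -0.2, "hand": 50}, {"x": -80, "y": 165, "z": 60, "spin": -0.3, "hand": 50}, {"x": -85, "y": 200, "z": 60, "spin": -0.37, "hand": 50}, {"x": -88, "y": 235, "z": 60, "spin": -0.42, "hand": 50}, {"x": -90, "y": 240, "z": 60, "spin": -0.42, "hand": 50}])

```text
t: 11.25
tool_pos: [0.5361, 0.2758, 0.2349]
eef_rot: [-0.002, 0.984, -0.178, 0.0]
wrist_force: [0.2, 1.2, -0.2]
grip_width: 0.0505
```

Run:
```python
from h import *
tool()
c=cam('top'); s=cam('side')
a=cv2.resize(c['pixels'][140:280,140:330],(570,420),interpolation=cv2.INTER_CUBIC); b=cv2.resize(s['pixels'][140:280,195:272],(230,420),interpolation=cv2.INTER_CUBIC)
cv2.imwrite('pics/ab6.png',np.hstack([a,b])[:,:,::-1])
```

```text
t 11.25 tcp [536.1 275.8 234.9] yaw -0.3573 F [ 0.2  1.2 -0.2] grip 50.5 q [-0.13  0.27 -0.51  1.55  0.13  1.35 -2.58]
```

View pics/ab6.png

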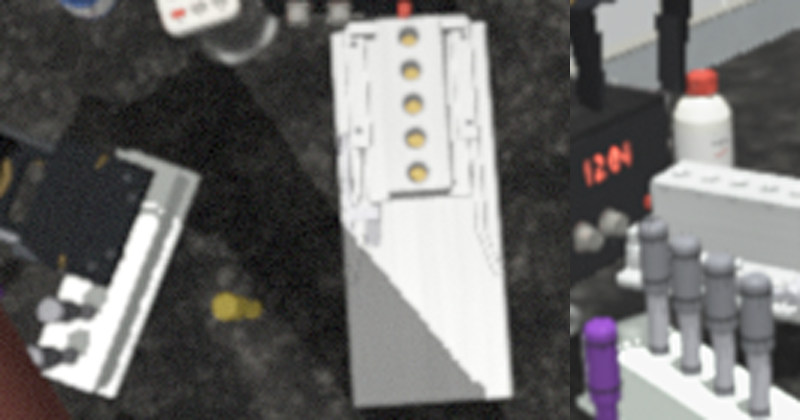

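The block is home against the stop, with five wells showing in a row from (409,36) to (418,172) in the crop. The catch nose at (370,225) is behind its rear edge; I'll check it from the side later. Measuring wells, heads and the stand again.

```bash
cat > wells.py <<'E'
from h import *
def wells(c,z=.08):
    # brass slugs: orange-ish; mouth = dark ring. use grey dark blob filled with brass inside block
    p=c['pixels'].astype(int); g=p.max(2)
    out=[]
    return out
E
python3 - <<'E'
from h import *
c=cam('top'); o=-c['R'].T@c['t']
w=np.array([ray(c,140+u/3,140+v/3,.08)[:2] for u,v in[(409,36),(411,70),(413,104),(415,138),(418,172)]])
print('wells',(w*1e3).round(1).tolist(),'ctr',w.mean(0),'len',np.linalg.norm(w[0]-w[4]),'yaw',np.arctan2(*(w[0]-w[4])[::-1]))
y=ray(c,302/1.4,339/1.4,.14);print('yellow',y)
s=cam('side')
a=cv2.resize(s['pixels'][150:270,195:345],(800,640),interpolation=cv2.INTER_CUBIC)[:600]
cv2.imwrite('pics/s7.png',a[:,:,::-1])
u=np.array([np.cos(.058),np.sin(.058)]);n=np.array([-u[1],u[0]]);H=w.mean(0)
print('catch nose px(crop)',[((proj(s,[*(H+u*x+n*yy),zz])-[195,150])*5.333).round().tolist() for x,yy,zz in[(-.074,.048,.026),(-.109,.048,.026),(-.074,.048,.037)]])
E
```

```text
wells [[681.1, 29.4], [653.0, 28.0], [625.0, 26.6], [597.2, 25.2], [569.5, 23.0]] ctr [0.62516422 0.02643147] len 0.11178325499412156 yaw 0.058130879093896644
yellow [0.46178834 0.16506535 0.14      ]
catch nose px(crop) [[400.0, 441.0], [470.0, 455.0], [399.0, 418.0]]
```

View pics/s7.png

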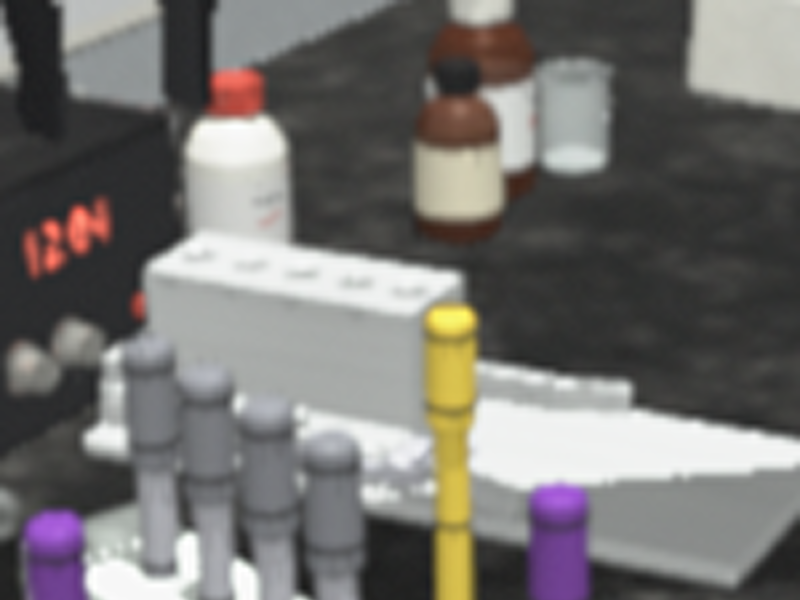

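Side crop: the catch nose (405,440) hangs low behind the block, where my projection of the dropped catch falls (400,441). The bottles are standing. Next, align over probe 1.

Call:
servo_tool(series=[{"x": 0, "y": 0, "z": 0, "spin": 0.12, "hand": 45}, {"x": -3, "y": -4, "z": 0, "spin": 0.24, "hand": 45}, {"x": -5, "y": -8, "z": 0, "spin": 0.36, "hand": 45}, {"x": -5, "y": -8, "z": 0, "spin": 0.42, "hand": 45}, {"x": -5, "y": -8, "z": 0, "spin": 0.42, "hand": 45}, {"x": -5, "y": -8, "z": 0, "spin": 0.42, "hand": 45}])

```text
t: 11.95
tool_pos: [0.5343, 0.2583, 0.2338]
eef_rot: [0.0, 1.0, 0.026, 0.0]
wrist_force: [-0.2, 0.3, -0.1]
grip_width: 0.045
```

Run:
```python
from h import *
tool()
s=cam('side'); save(s,'s8.png',(180,140,300,290),4)
T=bot.state()['tool_pos']
for z in (.15,.2,T[2]): print(((proj(s,[530.6e-3,.2681,z])-[180,140])*4).round())
print(((proj(s,T)-[180,140])*4).round())
```

```text
t 11.95 tcp [534.3 258.3 233.8] yaw 0.053 F [-0.2  0.3 -0.1] grip 45.0 q [-0.07  0.26 -0.55  1.57  0.14  1.35 -2.15]
[172. 292.]
[166. 196.]
[162. 129.]
[168. 123.]
```

View pics/s8.png

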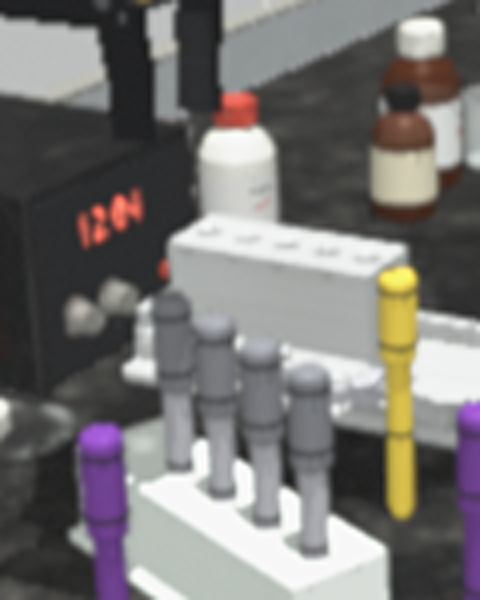

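The projected head top (172,292) matches probe 1's head in the picture (172,290), and the fingers straddle it. Correcting and descending.

Call:
servo_tool(series=[{"x": -4, "y": 10, "z": -10, "spin": 0.005, "hand": 45}, {"x": -4, "y": 10, "z": -40, "spin": 0.005, "hand": 45}, {"x": -4, "y": 10, "z": -70, "spin": 0.005, "hand": 45}, {"x": -4, "y": 10, "z": -100, "spin": 0.005, "hand": 45}, {"x": -4, "y": 10, "z": -120, "spin": 0.005, "hand": 45}, {"x": -4, "y": 10, "z": -128, "spin": 0.005, "hand": 45}, {"x": -4, "y": 10, "z": -128, "spin": 0.005, "hand": 12}, {"x": -4, "y": 10, "z": -128, "spin": 0.005, "hand": 12}])

```text
t: 12.67
tool_pos: [0.5295, 0.2707, 0.106]
eef_rot: [-0.0, 1.0, 0.031, 0.0]
wrist_force: [0.1, 0.7, 0.9]
grip_width: 0.038
```

Call:
servo_tool(series=[{"x": 0, "y": 0, "z": 0, "spin": 0, "hand": 12}, {"x": 0, "y": 0, "z": 0, "spin": 0, "hand": 12}, {"x": 0, "y": 0, "z": 0, "spin": 0, "hand": 12}, {"x": 0, "y": 0, "z": 0, "spin": 0, "hand": 12}])

```text
t: 13.0
tool_pos: [0.5303, 0.2702, 0.1069]
eef_rot: [-0.0, 1.0, 0.031, 0.001]
wrist_force: [-0.2, -0.5, 5.4]
grip_width: 0.0195
```

Call:
servo_tool(series=[{"x": 0, "y": 0, "z": 0, "spin": 0, "hand": 12}, {"x": 0, "y": 0, "z": 0, "spin": 0, "hand": 12}, {"x": 0, "y": 0, "z": 15, "spin": 0, "hand": 12}, {"x": 0, "y": 0, "z": 40, "spin": 0, "hand": 12}, {"x": 0, "y": 0, "z": 70, "spin": 0, "hand": 12}, {"x": 0, "y": 0, "z": 95, "spin": 0, "hand": 12}, {"x": 10, "y": -20, "z": 98, "spin": 0, "hand": 12}, {"x": 25, "y": -40, "z": 98, "spin": 0, "hand": 12}])

```text
t: 13.67
tool_pos: [0.5544, 0.2322, 0.2066]
eef_rot: [-0.001, 0.999, 0.033, 0.002]
wrist_force: [1.1, -0.1, -0.5]
grip_width: 0.0191
```

Call:
servo_tool(series=[{"x": 18, "y": -28, "z": 0, "spin": 0, "hand": 12}, {"x": 36, "y": -56, "z": 0, "spin": 0, "hand": 12}, {"x": 54, "y": -84, "z": 0, "spin": 0, "hand": 12}, {"x": 72, "y": -112, "z": 0, "spin": 0, "hand": 12}, {"x": 90, "y": -140, "z": 0, "spin": 0, "hand": 12}, {"x": 108, "y": -168, "z": 0, "spin": 0, "hand": 12}, {"x": 120, "y": -190, "z": 0, "spin": 0, "hand": 12}, {"x": 127, "y": -199, "z": 0, "spin": 0, "hand": 12}])

```text
t: 14.33
tool_pos: [0.6827, 0.0258, 0.2031]
eef_rot: [0.001, 1.0, 0.029, -0.0]
wrist_force: [0.4, -0.6, -0.1]
grip_width: 0.0193
```

Call:
servo_tool(series=[{"x": 0, "y": 0, "z": 0, "spin": 0, "hand": 12}, {"x": 0, "y": 0, "z": 0, "spin": 0, "hand": 12}])

```text
t: 14.5
tool_pos: [0.6812, 0.0317, 0.2032]
eef_rot: [-0.0, 1.0, 0.031, -0.0]
wrist_force: [0.1, 0.9, -0.4]
grip_width: 0.0194
```

Run:
```python
from h import *
T=tool()['tool_pos']
s=cam('side'); save(s,'s9.png',(190,120,290,220),6)
for p in ([*T[:2],T[2]-.096],[.6819,.031,.08],[.6811,.0294,.08]): print(((proj(s,p)-[190,120])*6).round())
```

```text
t 14.5 tcp [681.2  31.7 203.2] yaw 0.0625 F [ 0.1  0.9 -0.4] grip 19.4 q [ 0.19  0.44 -0.42  1.38  0.18  1.35 -1.74]
[251. 402.]
[254. 463.]
[258. 462.]
```

View pics/s9.png

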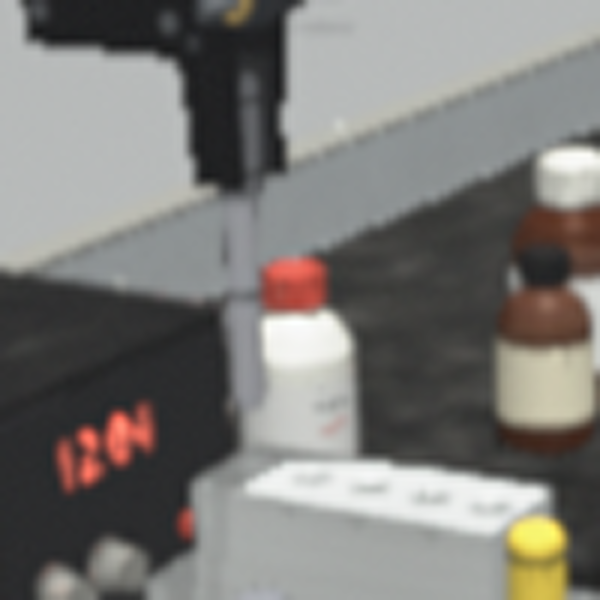

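Run:
```python
from h import *
s=cam('side'); g=s['pixels'].mean(2)
for r in (158,162,166,174,178,182,185,187,189): print(r,g[r,222:240].round().astype(int).tolist())
T=bot.state()['tool_pos']
for z in(.107,.13,.15,.17): print(z,proj(s,[*T[:2],z]).round(1))
for r in range(196,208): print(r,g[r,226:280].round().astype(int).tolist())
print([proj(s,[.6265+d*.99832-.0005,.0278+d*.058,.08]).round(1).tolist() for d in(.056,.028,0,-.028,-.056)])
```

```text
158 [145, 145, 144, 145, 143, 142, 147, 150, 150, 140, 122, 135, 145, 145, 145, 145, 145, 144]
162 [145, 146, 145, 145, 139, 125, 139, 149, 151, 145, 140, 143, 144, 142, 144, 146, 149, 148]
166 [144, 145, 146, 147, 138, 116, 135, 148, 151, 148, 135, 106, 99, 113, 122, 122, 126, 128]
174 [37, 38, 39, 40, 55, 97, 134, 147, 150, 147, 150, 198, 243, 247, 246, 248, 248, 249]
178 [43, 42, 44, 44, 43, 70, 120, 144, 149, 148, 143, 171, 228, 239, 241, 242, 243, 243]
182 [43, 44, 44, 44, 43, 60, 104, 138, 148, 149, 142, 146, 178, 194, 201, 205, 207, 208]
185 [44, 44, 45, 44, 43, 56, 97, 135, 148, 149, 143, 143, 167, 189, 196, 200, 201, 202]
187 [44, 45, 44, 42, 44, 65, 106, 125, 140, 146, 148, 161, 181, 192, 196, 199, 201, 202]
189 [44, 44, 44, 44, 44, 52, 70, 83, 124, 156, 171, 179, 186, 192, 196, 199, 201, 202]
0.107 [231.6 187.3]
0.13 [231.1 178.5]
0.15 [230.6 170.7]
0.17 [230.2 162.9]
196 [54, 74, 105, 127, 142, 150, 153, 151, 147, 143, 142, 156, 161, 162, 165, 167, 168, 169, 169, 172, 175, 174, 169, 150, 136, 129, 119, 96, 80, 76, 77, 75, 75, 73, 70, 67, 65, 64, 63, 64, 65, 66, 65, 62, 61
[... 2409 characters left out ...]
238, 235, 226, 215, 213, 213, 209, 206, 216, 218, 213, 195, 174, 167]
206 [156, 158, 164, 168, 168, 167, 168, 167, 167, 167, 167, 165, 162, 164, 165, 164, 163, 162, 162, 161, 162, 159, 156, 156, 158, 168, 176, 179, 187, 195, 200, 208, 213, 217, 222, 227, 230, 233, 235, 236, 237, 237, 236, 233, 231, 231, 231, 227, 219, 199, 186, 187, 190, 193]
207 [157, 159, 166, 169, 169, 168, 168, 167, 167, 167, 168, 167, 166, 166, 166, 165, 164, 164, 163, 162, 163, 161, 156, 152, 155, 160, 162, 161, 163, 165, 167, 169, 173, 175, 182, 192, 197, 209, 216, 220, 227, 231, 234, 235, 236, 237, 234, 222, 195, 187, 195, 199, 201, 202]
[[232.3, 197.1], [241.9, 198.8], [251.6, 200.4], [261.6, 202.1], [271.7, 203.8]]
```

In the side profile the stem is about 0.5 px (about 1 mm) towards +x of the well 1 line. Correcting by that and lowering onto the slug.

Call:
servo_tool(series=[{"x": -1, "y": -0.5, "z": 0, "spin": -0.004, "hand": 12}, {"x": -1, "y": -0.5, "z": -10, "spin": -0.004, "hand": 12}, {"x": -1, "y": -0.5, "z": -20, "spin": -0.004, "hand": 12}, {"x": -1, "y": -0.5, "z": -28, "spin": -0.004, "hand": 12}, {"x": -1, "y": -0.5, "z": -36, "spin": -0.004, "hand": 12}, {"x": -1, "y": -0.5, "z": -42, "spin": -0.004, "hand": 12}])

```text
t: 15.1
tool_pos: [0.68, 0.0307, 0.1599]
eef_rot: [-0.0, 1.0, 0.029, -0.001]
wrist_force: [0.7, 0.6, -0.6]
grip_width: 0.0192
```

Run:
```python
from h import *
print(tool()['torque'])
```

```text
t 15.1 tcp [680.   30.7 159.9] yaw 0.0589 F [ 0.7  0.6 -0.6] grip 19.2 q [ 0.19  0.47 -0.41  1.44  0.19  1.28 -1.75]
[ 0.10654377 -0.10854776  0.04253585]
```

The tip is in the mouth with no side load. Pushing down.

Call:
servo_tool(series=[{"x": 0, "y": 0, "z": -6, "spin": 0, "hand": 12}, {"x": 0, "y": 0, "z": -12, "spin": 0, "hand": 12}, {"x": 0, "y": 0, "z": -17, "spin": 0, "hand": 12}, {"x": 0, "y": 0, "z": -22, "spin": 0, "hand": 12}, {"x": 0, "y": 0, "z": -26, "spin": 0, "hand": 12}, {"x": 0, "y": 0, "z": -30, "spin": 0, "hand": 12}, {"x": 0, "y": 0, "z": -32, "spin": 0, "hand": 12}, {"x": 0, "y": 0, "z": -33, "spin": 0, "hand": 12}])

```text
t: 15.77
tool_pos: [0.6806, 0.0306, 0.1286]
eef_rot: [-0.0, 1.0, 0.029, 0.0]
wrist_force: [-1.6, -0.1, 5.2]
grip_width: 0.0193
```

Call:
servo_tool(series=[{"x": 0, "y": 0, "z": -1, "spin": 0, "hand": 12}, {"x": 0, "y": 0, "z": -1, "spin": 0, "hand": 12}, {"x": 0, "y": 0, "z": -1, "spin": 0, "hand": 12}])

```text
t: 16.02
tool_pos: [0.6806, 0.0306, 0.1276]
eef_rot: [-0.0, 1.0, 0.029, 0.0]
wrist_force: [-0.8, -0.6, 3.6]
grip_width: 0.0192
```

Call:
servo_tool(series=[{"x": 0, "y": 0, "z": -1, "spin": 0, "hand": 12}, {"x": 0, "y": 0, "z": -2, "spin": 0, "hand": 12}, {"x": 0, "y": 0, "z": -3, "spin": 0, "hand": 12}, {"x": 0, "y": 0, "z": -3, "spin": 0, "hand": 12}])

```text
t: 16.35
tool_pos: [0.6815, 0.0307, 0.1266]
eef_rot: [0.0, 1.0, 0.029, 0.001]
wrist_force: [-2.6, 0.2, 13.9]
grip_width: 0.0187
```

Bottomed: force rose to 14 N at the expected height (126.6 mm; 126.9 expected). Release and go to probe 2.

Call:
servo_tool(series=[{"x": 0, "y": 0, "z": -1, "spin": 0, "hand": 12}, {"x": 0, "y": 0, "z": -1, "spin": 0, "hand": 12}, {"x": 0, "y": 0, "z": 1, "spin": 0, "hand": 44}, {"x": 0, "y": 0, "z": 1, "spin": 0, "hand": 44}, {"x": 0, "y": 0, "z": 1, "spin": 0, "hand": 44}, {"x": 0, "y": 0, "z": 30, "spin": 0, "hand": 44}, {"x": 0, "y": 0, "z": 65, "spin": 0, "hand": 44}, {"x": 0, "y": 0, "z": 100, "spin": 0, "hand": 44}])

```text
t: 17.02
tool_pos: [0.6795, 0.0304, 0.224]
eef_rot: [-0.0, 1.0, 0.029, -0.002]
wrist_force: [1.0, -0.7, 0.4]
grip_width: 0.043
```

Call:
servo_tool(series=[{"x": -20, "y": 28, "z": 0, "spin": 0, "hand": 44}, {"x": -44, "y": 60, "z": 0, "spin": 0, "hand": 44}, {"x": -68, "y": 92, "z": 0, "spin": 0, "hand": 44}, {"x": -92, "y": 125, "z": 0, "spin": 0, "hand": 44}, {"x": -116, "y": 158, "z": 0, "spin": 0, "hand": 44}, {"x": -140, "y": 190, "z": 0, "spin": 0, "hand": 44}, {"x": -164, "y": 222, "z": 0, "spin": 0, "hand": 44}, {"x": -185, "y": 252, "z": 0, "spin": 0, "hand": 44}])

```text
t: 17.68
tool_pos: [0.4933, 0.2842, 0.224]
eef_rot: [0.0, 1.0, 0.03, -0.0]
wrist_force: [-0.1, 0.8, 0.3]
grip_width: 0.044
```

Call:
servo_tool(series=[{"x": 0, "y": 0, "z": -20, "spin": 0, "hand": 44}, {"x": 0, "y": 0, "z": -40, "spin": 0, "hand": 44}, {"x": 0, "y": 0, "z": -40, "spin": 0, "hand": 44}])

```text
t: 17.93
tool_pos: [0.4932, 0.2818, 0.1805]
eef_rot: [0.001, 1.0, 0.03, -0.003]
wrist_force: [0.4, -1.8, 0.4]
grip_width: 0.0442
```

Run:
```python
from h import *
tool()
s=cam('side'); c=cam('top')
a=cv2.resize(s['pixels'][130:270,195:335],(500,500),interpolation=cv2.INTER_CUBIC); b=cv2.resize(c['pixels'][135:275,230:314],(300,500),interpolation=cv2.INTER_CUBIC)
cv2.imwrite('pics/ab10.png',np.hstack([a,b])[:,:,::-1])
```

```text
t 17.93 tcp [493.2 281.8 180.5] yaw 0.0603 F [ 0.4 -1.8  0.4] grip 44.2 q [-0.1   0.25 -0.58  1.7   0.14  1.25 -2.22]
```

View pics/ab10.png

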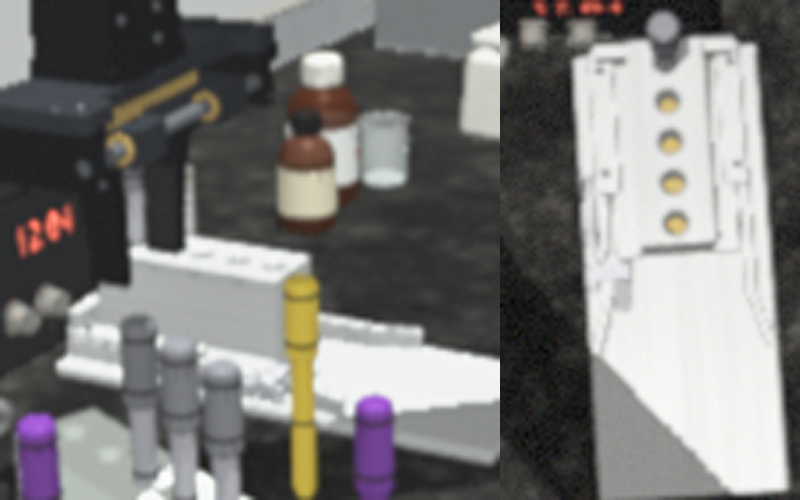

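Probe 1 stands upright in the far well (top view (663,30)). The block and catch haven't moved, and the gripper is above probe 2.

Call:
servo_tool(series=[{"x": 2.5, "y": 1, "z": 0, "spin": 0, "hand": 44}, {"x": 2.5, "y": 1, "z": -30, "spin": 0, "hand": 44}, {"x": 2.5, "y": 1, "z": -55, "spin": 0, "hand": 44}, {"x": 2.5, "y": 1, "z": -74, "spin": 0, "hand": 44}, {"x": 2.5, "y": 1, "z": -74, "spin": 0, "hand": 44}, {"x": 2.5, "y": 1, "z": -74, "spin": 0, "hand": 12}, {"x": 2.5, "y": 1, "z": -74, "spin": 0, "hand": 12}, {"x": 2.5, "y": 1, "z": -74, "spin": 0, "hand": 12}])

```text
t: 18.7
tool_pos: [0.4992, 0.2843, 0.1126]
eef_rot: [-0.001, 1.0, 0.029, 0.001]
wrist_force: [0.6, 0.0, 0.1]
grip_width: 0.0316
```

Call:
servo_tool(series=[{"x": 0, "y": 0, "z": 0, "spin": 0, "hand": 12}, {"x": 0, "y": 0, "z": 0, "spin": 0, "hand": 12}, {"x": 0, "y": 0, "z": 0, "spin": 0, "hand": 12}, {"x": 0, "y": 0, "z": 0, "spin": 0, "hand": 12}, {"x": 0, "y": 0, "z": 0, "spin": 0, "hand": 12}])

```text
t: 19.12
tool_pos: [0.4987, 0.2839, 0.1117]
eef_rot: [-0.0, 1.0, 0.029, 0.001]
wrist_force: [-1.0, -0.0, 6.8]
grip_width: 0.019
```

Call:
servo_tool(series=[{"x": 0, "y": 0, "z": 15, "spin": 0, "hand": 12}, {"x": 0, "y": 0, "z": 40, "spin": 0, "hand": 12}, {"x": 0, "y": 0, "z": 70, "spin": 0, "hand": 12}, {"x": 0, "y": 0, "z": 95, "spin": 0, "hand": 12}, {"x": 15, "y": -25, "z": 97, "spin": 0, "hand": 12}, {"x": 33, "y": -55, "z": 97, "spin": 0, "hand": 12}, {"x": 51, "y": -85, "z": 97, "spin": 0, "hand": 12}, {"x": 70, "y": -115, "z": 97, "spin": 0, "hand": 12}])

```text
t: 19.78
tool_pos: [0.5684, 0.1674, 0.2079]
eef_rot: [0.0, 1.0, 0.03, 0.0]
wrist_force: [0.8, 0.2, -0.5]
grip_width: 0.019
```

Call:
servo_tool(series=[{"x": 18, "y": -28, "z": 0, "spin": 0, "hand": 12}, {"x": 36, "y": -56, "z": 0, "spin": 0, "hand": 12}, {"x": 54, "y": -84, "z": 0, "spin": 0, "hand": 12}, {"x": 72, "y": -112, "z": 0, "spin": 0, "hand": 12}, {"x": 83, "y": -132, "z": 0, "spin": 0, "hand": 12}, {"x": 87, "y": -139, "z": 0, "spin": 0, "hand": 12}, {"x": 87, "y": -139, "z": 0, "spin": 0, "hand": 12}, {"x": 87, "y": -139, "z": 0, "spin": 0, "hand": 12}])

```text
t: 20.45
tool_pos: [0.6546, 0.0305, 0.2073]
eef_rot: [-0.0, 1.0, 0.029, -0.0]
wrist_force: [0.4, 0.5, -1.4]
grip_width: 0.0191
```

```bash
cat > stem.py <<'E'
from h import *
T=tool()['tool_pos']
s=cam('side'); g=s['pixels'].mean(2)
for z in (.12,.13,.14):
    u,v=proj(s,[*T[:2],z]); r=int(round(v)); a=int(u)-9
    print(z,'pred col %.1f row %.1f start %d'%(u,v,a),g[r,a:a+20].round().astype(int).tolist())
print('wells',[proj(s,[.6260+d*.99832,.0278+d*.058,.08]).round(1).tolist() for d in(.056,.028,0,-.028,-.056)])
E
python3 stem.py
```

```text
t 20.45 tcp [654.6  30.5 207.3] yaw 0.059 F [ 0.4  0.5 -1.4] grip 19.1 q [ 0.2   0.39 -0.42  1.45  0.16  1.34 -1.74]
0.12 pred col 240.7 row 183.6 start 231 [139, 142, 143, 149, 182, 198, 203, 197, 166, 148, 148, 148, 142, 148, 181, 188, 182, 160, 109, 68]
0.13 pred col 240.5 row 179.7 start 231 [93, 94, 90, 87, 137, 221, 237, 233, 183, 149, 148, 147, 146, 162, 195, 197, 182, 148, 95, 64]
0.14 pred col 240.3 row 175.8 start 231 [108, 107, 103, 105, 166, 239, 244, 234, 182, 150, 149, 146, 151, 195, 231, 233, 218, 149, 83, 57]
wells [[232.3, 197.1], [241.9, 198.8], [251.6, 200.4], [261.6, 202.1], [271.7, 203.8]]
```

The stem sits about 2.5 mm towards -x of the tool, as expected from the grasp offset. Shifting +2.5 mm in x, then down.

Call:
servo_tool(series=[{"x": 2.5, "y": -1, "z": 0, "spin": 0, "hand": 12}, {"x": 2.5, "y": -1, "z": -8, "spin": 0, "hand": 12}, {"x": 2.5, "y": -1, "z": -18, "spin": 0, "hand": 12}, {"x": 2.5, "y": -1, "z": -28, "spin": 0, "hand": 12}, {"x": 2.5, "y": -1, "z": -36, "spin": 0, "hand": 12}, {"x": 2.5, "y": -1, "z": -42, "spin": 0, "hand": 12}])

```text
t: 21.0
tool_pos: [0.6567, 0.0287, 0.1636]
eef_rot: [-0.0, 1.0, 0.03, -0.001]
wrist_force: [-0.0, 0.0, -0.3]
grip_width: 0.0194
```

Call:
servo_tool(series=[{"x": 0, "y": 0, "z": -6, "spin": 0, "hand": 12}, {"x": 0, "y": 0, "z": -12, "spin": 0, "hand": 12}, {"x": 0, "y": 0, "z": -17, "spin": 0, "hand": 12}, {"x": 0, "y": 0, "z": -22, "spin": 0, "hand": 12}, {"x": 0, "y": 0, "z": -26, "spin": 0, "hand": 12}, {"x": 0, "y": 0, "z": -30, "spin": 0, "hand": 12}, {"x": 0, "y": 0, "z": -33, "spin": 0, "hand": 12}, {"x": 0, "y": 0, "z": -34, "spin": 0, "hand": 12}])

```text
t: 21.67
tool_pos: [0.6577, 0.0286, 0.1317]
eef_rot: [-0.0, 1.0, 0.029, 0.0]
wrist_force: [-0.4, -0.7, 9.5]
grip_width: 0.0193
```

Call:
servo_tool(series=[{"x": 0, "y": 0, "z": -1, "spin": 0, "hand": 12}, {"x": 0, "y": 0, "z": -2, "spin": 0, "hand": 12}, {"x": 0, "y": 0, "z": -2, "spin": 0, "hand": 12}])

```text
t: 21.92
tool_pos: [0.6588, 0.0288, 0.1316]
eef_rot: [-0.0, 1.0, 0.029, 0.002]
wrist_force: [-1.6, 0.1, 12.9]
grip_width: 0.0189
```

Call:
servo_tool(series=[{"x": 0, "y": 0, "z": -1, "spin": 0, "hand": 12}, {"x": 0, "y": 0, "z": -1, "spin": 0, "hand": 12}, {"x": 0, "y": 0, "z": 2, "spin": 0, "hand": 44}, {"x": 0, "y": 0, "z": 2, "spin": 0, "hand": 44}, {"x": 0, "y": 0, "z": 2, "spin": 0, "hand": 44}, {"x": 0, "y": 0, "z": 30, "spin": 0, "hand": 44}, {"x": 0, "y": 0, "z": 62, "spin": 0, "hand": 44}, {"x": 0, "y": 0, "z": 94, "spin": 0, "hand": 44}])

```text
t: 22.58
tool_pos: [0.6566, 0.0284, 0.2231]
eef_rot: [-0.0, 1.0, 0.029, -0.002]
wrist_force: [0.2, -0.4, 0.1]
grip_width: 0.043
```

Call:
servo_tool(series=[{"x": -15, "y": 20, "z": 0, "spin": 0, "hand": 44}, {"x": -38, "y": 52, "z": 0, "spin": 0, "hand": 44}, {"x": -61, "y": 84, "z": 0, "spin": 0, "hand": 44}, {"x": -84, "y": 115, "z": 0, "spin": 0, "hand": 44}, {"x": -107, "y": 146, "z": 0, "spin": 0, "hand": 44}, {"x": -130, "y": 178, "z": 0, "spin": 0, "hand": 44}, {"x": -153, "y": 210, "z": 0, "spin": 0, "hand": 44}, {"x": -176, "y": 240, "z": 0, "spin": 0, "hand": 44}])

```text
t: 23.25
tool_pos: [0.4798, 0.2699, 0.223]
eef_rot: [0.0, 1.0, 0.03, -0.0]
wrist_force: [0.3, 0.7, 0.2]
grip_width: 0.044
```

Call:
servo_tool(series=[{"x": -18, "y": 26, "z": -10, "spin": 0, "hand": 44}, {"x": -20, "y": 28, "z": -30, "spin": 0, "hand": 44}, {"x": -20, "y": 28, "z": -45, "spin": 0, "hand": 44}, {"x": -20, "y": 28, "z": -45, "spin": 0, "hand": 44}, {"x": -20, "y": 28, "z": -45, "spin": 0, "hand": 44}])

```text
t: 23.67
tool_pos: [0.4611, 0.296, 0.1778]
eef_rot: [0.0, 1.0, 0.029, -0.001]
wrist_force: [0.2, -0.1, -0.2]
grip_width: 0.0443
```

Call:
servo_tool(series=[{"x": 0, "y": 0, "z": -20, "spin": 0, "hand": 44}, {"x": 0, "y": 0, "z": -45, "spin": 0, "hand": 44}, {"x": 0, "y": 0, "z": -65, "spin": 0, "hand": 44}, {"x": 0, "y": 0, "z": -71, "spin": 0, "hand": 44}, {"x": 0, "y": 0, "z": -71, "spin": 0, "hand": 12}, {"x": 0, "y": 0, "z": -71, "spin": 0, "hand": 12}, {"x": 0, "y": 0, "z": -71, "spin": 0, "hand": 12}, {"x": 0, "y": 0, "z": -71, "spin": 0, "hand": 12}])

```text
t: 24.33
tool_pos: [0.4623, 0.2971, 0.1091]
eef_rot: [-0.001, 1.0, 0.029, 0.001]
wrist_force: [0.2, 0.5, 0.1]
grip_width: 0.025
```

Call:
servo_tool(series=[{"x": 0, "y": 0, "z": 0, "spin": 0, "hand": 12}, {"x": 0, "y": 0, "z": 0, "spin": 0, "hand": 12}, {"x": 0, "y": 0, "z": 0, "spin": 0, "hand": 12}, {"x": 0, "y": 0, "z": 0, "spin": 0, "hand": 12}])

```text
t: 24.67
tool_pos: [0.4622, 0.297, 0.1087]
eef_rot: [-0.0, 1.0, 0.029, 0.001]
wrist_force: [0.3, 0.2, 6.4]
grip_width: 0.0192
```

Call:
servo_tool(series=[{"x": 0, "y": 0, "z": 15, "spin": 0, "hand": 12}, {"x": 0, "y": 0, "z": 40, "spin": 0, "hand": 12}, {"x": 0, "y": 0, "z": 70, "spin": 0, "hand": 12}, {"x": 0, "y": 0, "z": 95, "spin": 0, "hand": 12}, {"x": 15, "y": -25, "z": 97, "spin": 0, "hand": 12}, {"x": 33, "y": -55, "z": 97, "spin": 0, "hand": 12}, {"x": 51, "y": -85, "z": 97, "spin": 0, "hand": 12}, {"x": 70, "y": -115, "z": 97, "spin": 0, "hand": 12}])

```text
t: 25.33
tool_pos: [0.5319, 0.1804, 0.205]
eef_rot: [0.0, 1.0, 0.03, 0.0]
wrist_force: [0.2, 0.7, -1.1]
grip_width: 0.0192
```

Call:
servo_tool(series=[{"x": 18, "y": -29, "z": 0, "spin": 0, "hand": 12}, {"x": 36, "y": -58, "z": 0, "spin": 0, "hand": 12}, {"x": 54, "y": -87, "z": 0, "spin": 0, "hand": 12}, {"x": 72, "y": -116, "z": 0, "spin": 0, "hand": 12}, {"x": 88, "y": -143, "z": 0, "spin": 0, "hand": 12}, {"x": 95, "y": -155, "z": 0, "spin": 0, "hand": 12}, {"x": 95, "y": -155, "z": 0, "spin": 0, "hand": 12}, {"x": 95, "y": -155, "z": 0, "spin": 0, "hand": 12}])

```text
t: 26.0
tool_pos: [0.6263, 0.0264, 0.2042]
eef_rot: [-0.0, 1.0, 0.029, -0.0]
wrist_force: [1.0, 0.4, -0.2]
grip_width: 0.0189
```

```bash
python3 stem.py
```

```text
t 26.0 tcp [626.3  26.4 204.2] yaw 0.0576 F [ 1.   0.4 -0.2] grip 18.9 q [ 0.22  0.33 -0.42  1.53  0.13  1.31 -1.73]
0.12 pred col 251.2 row 184.8 start 242 [136, 148, 183, 190, 185, 176, 166, 147, 144, 149, 150, 144, 128, 87, 62, 59, 60, 61, 62, 62]
0.13 pred col 251.0 row 180.9 start 242 [88, 85, 117, 177, 188, 178, 159, 144, 145, 149, 149, 142, 116, 78, 57, 56, 56, 57, 60, 63]
0.14 pred col 250.9 row 177.0 start 241 [107, 103, 104, 157, 228, 235, 224, 176, 148, 148, 150, 149, 138, 107, 72, 58, 57, 57, 58, 60]
wells [[232.3, 197.1], [241.9, 198.8], [251.6, 200.4], [261.6, 202.1], [271.7, 203.8]]
```

Call:
servo_tool(series=[{"x": 1.7, "y": 1, "z": 0, "spin": 0, "hand": 12}, {"x": 1.7, "y": 1, "z": -8, "spin": 0, "hand": 12}, {"x": 1.7, "y": 1, "z": -18, "spin": 0, "hand": 12}, {"x": 1.7, "y": 1, "z": -28, "spin": 0, "hand": 12}, {"x": 1.7, "y": 1, "z": -36, "spin": 0, "hand": 12}, {"x": 1.7, "y": 1, "z": -42, "spin": 0, "hand": 12}])

```text
t: 26.55
tool_pos: [0.6274, 0.0277, 0.1606]
eef_rot: [0.0, 1.0, 0.03, -0.001]
wrist_force: [-0.3, -0.3, -1.5]
grip_width: 0.0187
```

Call:
servo_tool(series=[{"x": 0, "y": 0, "z": -6, "spin": 0, "hand": 12}, {"x": 0, "y": 0, "z": -12, "spin": 0, "hand": 12}, {"x": 0, "y": 0, "z": -17, "spin": 0, "hand": 12}, {"x": 0, "y": 0, "z": -22, "spin": 0, "hand": 12}, {"x": 0, "y": 0, "z": -26, "spin": 0, "hand": 12}, {"x": 0, "y": 0, "z": -30, "spin": 0, "hand": 12}, {"x": 0, "y": 0, "z": -33, "spin": 0, "hand": 12}, {"x": 0, "y": 0, "z": -34, "spin": 0, "hand": 12}])

```text
t: 27.22
tool_pos: [0.6285, 0.0276, 0.1286]
eef_rot: [-0.0, 1.0, 0.029, 0.0]
wrist_force: [-0.7, 0.1, 10.7]
grip_width: 0.0191
```

Call:
servo_tool(series=[{"x": 0, "y": 0, "z": -1, "spin": 0, "hand": 12}, {"x": 0, "y": 0, "z": -2, "spin": 0, "hand": 12}, {"x": 0, "y": 0, "z": -2, "spin": 0, "hand": 12}])

```text
t: 27.47
tool_pos: [0.6295, 0.0278, 0.1285]
eef_rot: [-0.0, 1.0, 0.029, 0.002]
wrist_force: [-1.3, -0.6, 13.7]
grip_width: 0.0194
```

Call:
servo_tool(series=[{"x": 0, "y": 0, "z": -1, "spin": 0, "hand": 12}, {"x": 0, "y": 0, "z": -1, "spin": 0, "hand": 12}, {"x": 0, "y": 0, "z": 2, "spin": 0, "hand": 44}, {"x": 0, "y": 0, "z": 2, "spin": 0, "hand": 44}, {"x": 0, "y": 0, "z": 2, "spin": 0, "hand": 44}, {"x": 0, "y": 0, "z": 30, "spin": 0, "hand": 44}, {"x": 0, "y": 0, "z": 65, "spin": 0, "hand": 44}, {"x": 0, "y": 0, "z": 97, "spin": 0, "hand": 44}])

```text
t: 28.13
tool_pos: [0.6274, 0.0275, 0.2237]
eef_rot: [-0.0, 1.0, 0.029, -0.001]
wrist_force: [0.9, 0.6, 0.7]
grip_width: 0.0426
```

Call:
servo_tool(series=[{"x": -15, "y": 20, "z": 0, "spin": 0, "hand": 44}, {"x": -38, "y": 52, "z": 0, "spin": 0, "hand": 44}, {"x": -61, "y": 84, "z": 0, "spin": 0, "hand": 44}, {"x": -84, "y": 115, "z": 0, "spin": 0, "hand": 44}, {"x": -107, "y": 146, "z": 0, "spin": 0, "hand": 44}, {"x": -130, "y": 178, "z": 0, "spin": 0, "hand": 44}, {"x": -153, "y": 210, "z": 0, "spin": 0, "hand": 44}, {"x": -176, "y": 240, "z": 0, "spin": 0, "hand": 44}])

```text
t: 28.8
tool_pos: [0.4505, 0.2689, 0.2231]
eef_rot: [0.0, 1.0, 0.03, -0.0]
wrist_force: [0.1, 0.5, 0.6]
grip_width: 0.0437
```

Call:
servo_tool(series=[{"x": -22, "y": 32, "z": -5, "spin": 0, "hand": 44}, {"x": -27, "y": 42, "z": -25, "spin": 0, "hand": 44}, {"x": -27, "y": 42, "z": -45, "spin": 0, "hand": 44}, {"x": -27, "y": 42, "z": -45, "spin": 0, "hand": 44}, {"x": -27, "y": 42, "z": -45, "spin": 0, "hand": 44}])

```text
t: 29.22
tool_pos: [0.4247, 0.3088, 0.1776]
eef_rot: [0.001, 1.0, 0.029, -0.001]
wrist_force: [0.5, 0.4, 0.3]
grip_width: 0.0439
```

Call:
servo_tool(series=[{"x": -0.5, "y": 0.5, "z": -20, "spin": 0, "hand": 44}, {"x": -0.5, "y": 0.5, "z": -45, "spin": 0, "hand": 44}, {"x": -0.5, "y": 0.5, "z": -65, "spin": 0, "hand": 44}, {"x": -0.5, "y": 0.5, "z": -71, "spin": 0, "hand": 44}, {"x": -0.5, "y": 0.5, "z": -71, "spin": 0, "hand": 12}, {"x": -0.5, "y": 0.5, "z": -71, "spin": 0, "hand": 12}, {"x": -0.5, "y": 0.5, "z": -71, "spin": 0, "hand": 12}, {"x": -0.5, "y": 0.5, "z": -71, "spin": 0, "hand": 12}])

```text
t: 29.88
tool_pos: [0.4256, 0.3106, 0.1091]
eef_rot: [-0.001, 1.0, 0.029, 0.001]
wrist_force: [0.6, 0.5, 0.9]
grip_width: 0.0252
```

Call:
servo_tool(series=[{"x": 0, "y": 0, "z": 0, "spin": 0, "hand": 12}, {"x": 0, "y": 0, "z": 0, "spin": 0, "hand": 12}, {"x": 0, "y": 0, "z": 0, "spin": 0, "hand": 12}, {"x": 0, "y": 0, "z": 0, "spin": 0, "hand": 12}])

```text
t: 30.22
tool_pos: [0.4254, 0.3105, 0.1087]
eef_rot: [-0.0, 1.0, 0.029, 0.001]
wrist_force: [0.0, 0.0, 6.9]
grip_width: 0.0193
```

Call:
servo_tool(series=[{"x": 0, "y": 0, "z": 15, "spin": 0, "hand": 12}, {"x": 0, "y": 0, "z": 40, "spin": 0, "hand": 12}, {"x": 0, "y": 0, "z": 70, "spin": 0, "hand": 12}, {"x": 0, "y": 0, "z": 95, "spin": 0, "hand": 12}, {"x": 18, "y": -25, "z": 97, "spin": 0, "hand": 12}, {"x": 39, "y": -55, "z": 97, "spin": 0, "hand": 12}, {"x": 60, "y": -85, "z": 97, "spin": 0, "hand": 12}, {"x": 80, "y": -115, "z": 97, "spin": 0, "hand": 12}])

```text
t: 30.88
tool_pos: [0.5054, 0.1937, 0.205]
eef_rot: [0.0, 1.0, 0.03, 0.0]
wrist_force: [1.0, 0.8, -1.7]
grip_width: 0.019
```

Call:
servo_tool(series=[{"x": 18, "y": -31, "z": 0, "spin": 0, "hand": 12}, {"x": 36, "y": -62, "z": 0, "spin": 0, "hand": 12}, {"x": 54, "y": -93, "z": 0, "spin": 0, "hand": 12}, {"x": 72, "y": -124, "z": 0, "spin": 0, "hand": 12}, {"x": 88, "y": -154, "z": 0, "spin": 0, "hand": 12}, {"x": 94, "y": -168, "z": 0, "spin": 0, "hand": 12}, {"x": 94, "y": -169, "z": 0, "spin": 0, "hand": 12}, {"x": 94, "y": -169, "z": 0, "spin": 0, "hand": 12}])

```text
t: 31.55
tool_pos: [0.5986, 0.0254, 0.2042]
eef_rot: [-0.0, 1.0, 0.028, -0.0]
wrist_force: [0.6, -0.1, -1.3]
grip_width: 0.0191
```

```bash
python3 stem.py
```

```text
t 31.55 tcp [598.6  25.4 204.2] yaw 0.0569 F [ 0.6 -0.1 -1.3] grip 19.1 q [ 0.23  0.27 -0.42  1.6   0.11  1.29 -1.72]
0.12 pred col 261.0 row 186.4 start 252 [124, 106, 76, 62, 61, 67, 98, 135, 149, 150, 147, 133, 98, 73, 69, 68, 70, 72, 74, 75]
0.13 pred col 260.9 row 182.5 start 251 [85, 82, 81, 73, 61, 54, 63, 101, 137, 149, 151, 146, 132, 93, 63, 58, 59, 61, 63, 67]
0.14 pred col 260.8 row 178.5 start 251 [107, 104, 97, 82, 66, 58, 73, 111, 140, 150, 151, 147, 132, 95, 74, 74, 75, 75, 73, 71]
wells [[232.3, 197.1], [241.9, 198.8], [251.6, 200.4], [261.6, 202.1], [271.7, 203.8]]
```

Call:
servo_tool(series=[{"x": 1, "y": 0.6, "z": 0, "spin": 0, "hand": 12}, {"x": 1, "y": 0.6, "z": -8, "spin": 0, "hand": 12}, {"x": 1, "y": 0.6, "z": -18, "spin": 0, "hand": 12}, {"x": 1, "y": 0.6, "z": -28, "spin": 0, "hand": 12}, {"x": 1, "y": 0.6, "z": -36, "spin": 0, "hand": 12}, {"x": 1, "y": 0.6, "z": -42, "spin": 0, "hand": 12}])

```text
t: 32.1
tool_pos: [0.5989, 0.0268, 0.1607]
eef_rot: [0.0, 1.0, 0.03, -0.001]
wrist_force: [-0.2, -0.3, -0.7]
grip_width: 0.0191
```

Call:
servo_tool(series=[{"x": 0, "y": 0, "z": -6, "spin": 0, "hand": 12}, {"x": 0, "y": 0, "z": -12, "spin": 0, "hand": 12}, {"x": 0, "y": 0, "z": -17, "spin": 0, "hand": 12}, {"x": 0, "y": 0, "z": -22, "spin": 0, "hand": 12}, {"x": 0, "y": 0, "z": -26, "spin": 0, "hand": 12}, {"x": 0, "y": 0, "z": -30, "spin": 0, "hand": 12}, {"x": 0, "y": 0, "z": -33, "spin": 0, "hand": 12}, {"x": 0, "y": 0, "z": -34, "spin": 0, "hand": 12}])

```text
t: 32.77
tool_pos: [0.6, 0.0267, 0.1286]
eef_rot: [-0.0, 1.0, 0.029, 0.0]
wrist_force: [-1.3, -1.3, 10.7]
grip_width: 0.019
```

Call:
servo_tool(series=[{"x": 0, "y": 0, "z": -1, "spin": 0, "hand": 12}, {"x": 0, "y": 0, "z": -2, "spin": 0, "hand": 12}, {"x": 0, "y": 0, "z": -2, "spin": 0, "hand": 12}])

```text
t: 33.02
tool_pos: [0.6011, 0.0269, 0.1285]
eef_rot: [0.0, 1.0, 0.029, 0.002]
wrist_force: [-1.8, -0.4, 14.2]
grip_width: 0.0191
```

Bottomed as before. Release, retreat clear of both views, and inspect.

Call:
servo_tool(series=[{"x": 0, "y": 0, "z": -1, "spin": 0, "hand": 12}, {"x": 0, "y": 0, "z": -1, "spin": 0, "hand": 12}, {"x": 0, "y": 0, "z": 2, "spin": 0, "hand": 44}, {"x": 0, "y": 0, "z": 2, "spin": 0, "hand": 44}, {"x": 0, "y": 0, "z": 2, "spin": 0, "hand": 44}, {"x": 0, "y": 0, "z": 30, "spin": 0, "hand": 44}, {"x": 0, "y": 0, "z": 65, "spin": 0, "hand": 44}, {"x": 0, "y": 0, "z": 97, "spin": 0, "hand": 44}])

```text
t: 33.68
tool_pos: [0.5989, 0.0266, 0.2238]
eef_rot: [-0.0, 1.0, 0.029, -0.001]
wrist_force: [1.4, -0.7, 0.4]
grip_width: 0.0428
```

Call:
servo_tool(series=[{"x": -5, "y": -30, "z": 10, "spin": 0, "hand": 44}, {"x": -15, "y": -60, "z": 10, "spin": 0, "hand": 44}, {"x": -30, "y": -95, "z": 10, "spin": 0, "hand": 44}, {"x": -45, "y": -130, "z": 10, "spin": 0, "hand": 44}, {"x": -60, "y": -165, "z": 10, "spin": 0, "hand": 44}, {"x": -75, "y": -200, "z": 10, "spin": 0, "hand": 44}, {"x": -90, "y": -235, "z": 10, "spin": 0, "hand": 44}, {"x": -100, "y": -265, "z": 10, "spin": 0, "hand": 44}])

```text
t: 34.35
tool_pos: [0.4976, -0.2409, 0.233]
eef_rot: [0.0, 1.0, 0.028, -0.001]
wrist_force: [1.2, -0.3, 0.4]
grip_width: 0.044
```

Run:
```python
from h import *
tool()
s=cam('side'); c=cam('top')
a=cv2.resize(s['pixels'][135:245,200:310],(520,520),interpolation=cv2.INTER_CUBIC); b=cv2.resize(c['pixels'][130:280,235:315],(277,520),interpolation=cv2.INTER_CUBIC)
cv2.imwrite('pics/ab11.png',np.hstack([a,b])[:,:,::-1])
k=520/110
for d in(.056,.028,0,-.028,-.056):
    p=[.6260+d*.99832,.0278+d*.058]; print([((proj(s,[*p,z])-[200,135])*k).round().tolist() for z in(.08,.17)])
```

```text
t 34.35 tcp [ 497.6 -240.9  233. ] yaw 0.0569 F [ 1.2 -0.3  0.4] grip 44.0 q [ 0.59  0.14 -0.24  1.68  0.04  1.32 -1.17]
[[153.0, 294.0], [144.0, 130.0]]
[[198.0, 301.0], [190.0, 137.0]]
[[244.0, 309.0], [237.0, 143.0]]
[[291.0, 317.0], [285.0, 150.0]]
[[339.0, 325.0], [334.0, 156.0]]
```

View pics/ab11.png

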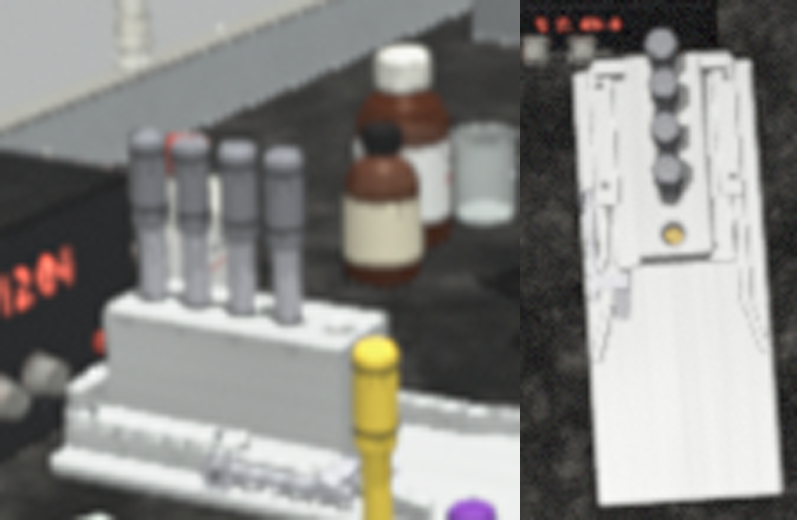

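All four probes stand upright in separate wells. Their head tops at (147,128), (192,136), (238,142) and (283,148) match the projection for full depth (rows 130, 137, 143 and 150). No stem ring shows above the block's top. The block's rear edge has not shifted, the catch is behind it, and the bottles are standing. The arm is well clear, so I'm handing in.

```bash
python3 -c "
from h import *
print(bot.finish_job())"
```

```text
the job is handed in; nothing more can be done
None
```

I set the block down on the dock's open end and slid it home. I then pushed all four grey probes into wells of their own, and the job is handed in at about 34 s of robot time.

- **Block and catch:** The last 2 mm of push against the end stop only raised the force, with no motion. The gripper stayed above the catch throughout, and the camera shows the nose down behind the block. I judged the catch from pictures only; there is no reading of its angle.
- **Probes:** The four stand in the four wells nearest the stop, and the well nearest the open end is empty. Each stopped hard at 13–14 N, within 0.3 mm of the computed full-depth height. In the last pictures the head tops are within a pixel of the full-depth positions and no stem ring shows above the block's top. The rings were too faint to measure directly.
- **Surroundings:** In the last pictures the brown bottle is standing and the white one, partly hidden behind the probes, looks upright in its place. I left the purple and yellow look-alikes alone. The arm was released and clear of everything at hand-in.

The two cameras and the arm disagreed by about 1–2 mm, which I corrected by a side-view check before three of the insertions and the first. No check failed.

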